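# Feed a board through the saw guide to its cut line and hold it for sawing

### The job

Lay the marked board flat between the cheeks of the saw guide, with its long end pointing out over the end of the bench and its pencil line still at least 5 cm inside the saw slot, on the bench side. Then slide it outward, flat on the guide, until the pencil line stands in the saw slot, and keep hold of the short end so that the overhanging board lies flat and does not tip: the job ends with you still holding it there, ready for sawing. Keep the board level all the while, and leave the mug, the tape measure and the sprocket where they are.

Things in the scene. Friction and masses are not known exactly. Their poses are not given: they have to be found in the camera images.
- board: Loose straight pale wooden board, 54 mm wide, 350 long, 18 thick, about 0.28 kg, flat on the left part of the bench at the start. Origin: centre of its underside, below its centre of mass; x across, y along it, z up out of the face with the pencil line. The line crosses it 95 mm from its +y end: +y is the short end, -y the long end (255 mm).
- board_line (a point): Middle of the dark pencil line, on the board's top face: 80 mm from the board's middle toward its short (+y) end, 18 mm above its underside. Axes as the board's.
- saw_guide: Wooden bench hook screwed to the bench's right-hand end. Floor plate 114 mm wide (x), 12 thick, y -30 to +190. Two cheeks on it, y -30 to +45, 97 mm over their backs, channel between them 58 mm wide, open above. Origin: at bench-top level under the saw slot, mid channel. y runs along the channel (as world y), +y inward over the bench, -y out over its end. Its distance from the robot varies.
- saw_slot (a point): Middle of the 4 mm saw slot through both cheeks, at the guide's floor, 12 mm above the bench. Axes as the guide's. Board on the floor with its line in the slot: the line's point is 18 mm straight above. The cheeks are upright for 20 mm above the floor, then flare outward as a lead-in (73 mm wide at the top, 48 mm above the bench).
- guide_outer_end (a point): Outer end of the guide's floor, mid channel, 30 mm outside the slot: nothing carries the board farther out, so it tips if let go once its middle is past here (with its line in the slot the middle is 50 mm past).
- guide_inner_end (a point): Inner end of the guide's floor plate, mid channel, 190 mm inside the slot. From the cheeks to here the plate is open on both sides. A steel tool box 136 mm high stands at y > 0.09 m, x > 0.64 m; a bench vice 172 mm high stands at x 0.29 to 0.57 m, y -0.01 to 0.17 m.
- mug: Green and white mug, 101 mm high, on the bench right of the vice, near the front; to be left alone. Origin at the centre of its underside.
- tape_measure: Yellow steel tape, 36x83x70 mm, standing on the bench right of the vice; to be left alone. Origin at the centre of its underside.
- sprocket: Steel sprocket, 69 mm across, 19 mm high, lying on the bench beyond the saw guide; to be left alone. Origin at the centre of its underside.

How it is judged:
By the outcome, as a careful person would: the job done as asked, in the order asked, and still so for the second after the job is handed in, while the arm keeps its last pose, push and grip.
It also fails if it takes over 48 s, if anything falls off the work surface, if the arm or the gripper's body presses on something with over 40 N, if the wrist force passes 120 N, or if a joint passes its speed limit or range.

### The arm

A 6-joint arm with a two-finger parallel gripper is mounted at the origin on a cart in front of the work surface, level with it; the furniture and walls round the work are solid. World frame = base frame: x ahead of the robot, y to its left, z up, the work surface at z = 0. Lengths are in m, angles in rad, forces in N, time in s.
With the tool pointing down it reaches from about 0.375 to 0.9 m from the base axis. Payload 3.1 kg.
Tool frame: the origin (TCP) lies at the very end of the fingers, on their centre line; the grasp point (between the pads) lies robot.grasp_offset behind it (robot.grasp_offset is the distance from the TCP to the grasp point, in m); z points along the fingers, y is the direction in which the jaws open and shut (so a half turn about z gives the same grasp; the last joint's range is limited). The gripper opens to 87 mm and grips with 3 to 60 N. Pads are 19 mm wide; open, the fingers measure 117 mm over their backs; the gripper's body (75 mm by 190 mm) begins 51 mm behind the grasp point.
Start: joints at [-1.397, 0.527, 1.433, -0, 1.181, -0.178], TCP at [0.216, -0.586, 0.223] pointing down, gripper open.
Joint ranges: [-3.08, 3.08], [-0.75, 2.2], [0.22, 2.44], [-1.43, 4.57], [0, 2.65], [-2.85, 2.85]. Speed limits (rad/s): [2.79, 2.79, 3.14, 3.14, 3.14, 3.14].

### API

Orientations are given as a unit quaternion [x, y, z, w].
In Python, from rig import robot gives the robot as it stands.
- The arm moves only by the tool drive_tool, never from a script. Its argument "targets" is one flat list of numbers, 6 for each row, row after row: the shift along the tool's x, y, z in cm, then the turn, a rotation vector about the tool's x, y, z in degrees. A call has 1 to 12 rows; each row is the pose to reach, as a shift and turn from the pose commanded when the call began, along the tool's axes at that moment; what a row does not reach only later rows make up. A row lasts 1/12 s, in which the tool goes at most 41.7 mm and 7.16 degrees, less where a joint would pass 70% of its speed; a pose out of reach is approached as far as the arm can. A call with a gripper value outside its range is refused whole. "grip" is the gripper command: -1 is fully open, 1 is shut, values between are in proportion, set as the call begins (left out, the last holds). The fingers move at their own pace and stop on an object; "squeeze" is the grip in N (left out, the last holds). Time passes only in rows, so rows that repeat a pose let the fingers close. It gives the time, the measured TCP pose, the force and the opening at its end, in the units of the state.
- robot.get_obs(): the state, without advancing time (a new reading comes with each control period).
- robot.camera(name): name is "scene" or "top"; returns (picture, depth): 420x560x3 uint8, red, green, blue; 420x560 float32, m along the optical axis (not along the pixel's ray), 0 where there is no reading.
- robot.calibration(name): a dict with "mtx" (3x3 intrinsics, pixels), "distortion" ([k1, k2, p1, p2, k3] as OpenCV has them; the pictures are not rectified), "R" (3x3) and "t" (3): a world point X has camera coordinates R X + t. Camera axes: x right, y down, z forward; pixel columns grow to the right and rows downward; lengths in m; the calibration is good to about 2 mm. A picture is of the moment at which its call begins. calibration takes no time and is no camera call.
- robot.hand_in(): hands the job in, once; it reports no verdict.
The state is a dict: "time": time; "q": joint angles; "joint_velocities": joint speeds; "joint_torque": joint torques, N m; "position": TCP position; "tool_rot": TCP orientation; "ft_force": force on the tool from outside, world axes, zero at the start; "moment": the same for the moment, N m; "grip_width": finger opening in m.
Only numpy, scipy, OpenCV 4.12 (cv2) and the standard library are available. Lean on these libraries where they do the work, as an engineer would, in place of code of your own. Each camera call takes 0.05 s, during which the arm holds its last target.

## Working session

There is one attempt and no reset: what is moved stays moved. The work goes in short steps, Python scripts to look and compute and a tool call to move; the robot and the scene stay as the last step left them, time stands still between calls to the robot, and variables do not carry over. Pictures are saved under pics/ and viewed, and the job is handed in when it is done.

Besides the shell and the picture viewer there is one more tool, called after ">>>" in YAML: its name, and indented under it one key for each argument. drive_tool: Moves the arm, as the interface text tells. Its arguments: {"type":"object","properties":{"targets":{"type":"array","items":{"type":"number"}},"grip":{"type":"number"},"squeeze":{"type":"number"}},"required":["targets"]}

```bash
mkdir -p pics; ls
python3 - <<'E'
from rig import robot
import cv2
print(robot.get_obs()); print(robot.grasp_offset)
for n in("scene","top"):
    p,d=robot.camera(n); cv2.imwrite(f"pics/{n}0.png",p[:,:,::-1]); 
    import numpy as np
    np.savez(f"{n}0.npz",p=p,d=d)
    print(robot.calibration(n))
E
```

```text
pics
{'time': 0.0, 'q': array([-1.39649273e+00,  5.28439611e-01,  1.43386910e+00, -3.03681277e-05,
        1.18139250e+00, -1.78521462e-01]), 'joint_velocities': array([-0.00072063, -0.00042139,  0.00052142,  0.00033623, -0.00047044,
        0.0008392 ]), 'joint_torque': array([-6.63067094e-04, -4.40045571e+01, -1.76588702e+01,  6.31577242e-02,
        5.80914749e-02, -1.49076363e-04]), 'position': array([ 0.21584985, -0.58578257,  0.22159851]), 'tool_rot': array([ 9.84478062e-01,  1.75504510e-01, -1.18178044e-05, -1.05430365e-03]), 'ft_force': array([-0.83303199, -0.4631033 ,  0.46861614]), 'moment': array([-0.03806033, -0.01394639, -0.00221032]), 'grip_width': 0.08679303477991726}
0.0187
{'mtx': array([[409.55297751,   0.        , 284.53941779],
       [  0.        , 409.55297751, 214.06503151],
       [  0.        ,   0.        ,   1.        ]]), 'distortion': array([0.00755437, 0.        , 0.        , 0.        , 0.        ]), 'R': array([[-0.89537793, -0.4451297 , -0.01256651],
       [-0.25776628,  0.54109512, -0.80048274],
       [ 0.36311832, -0.71349536, -0.59922405]]), 't': array([0.55502056, 0.15723838, 0.73563129])}
{'mtx': array([[443.4808206 ,   0.        , 283.66985116],
       [  0.        , 443.4808206 , 211.46211662],
       [  0.        ,   0.        ,   1.        ]]), 'distortion': array([-0.01701351,  0.        ,  0.        ,  0.        ,  0.        ]), 'R': array([[-0.019311  , -0.99926961, -0.0329746 ],
       [-0.99498387,  0.02244506, -0.09748501],
       [ 0.09815392,  0.03092666, -0.99469058]]), 't': array([0.11461743, 0.57414695, 1.01187821])}
```

View pics/scene0.png

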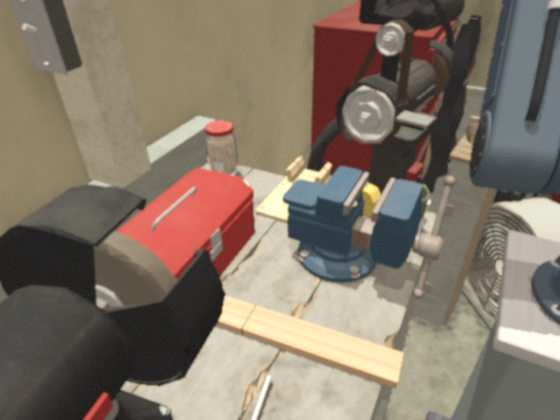

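View pics/top0.png

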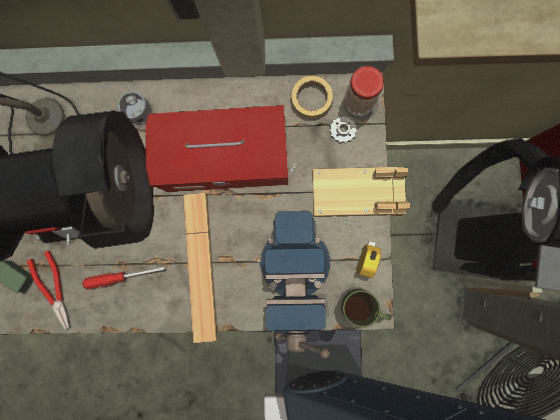

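The top view shows the board along the image at columns 187–215, rows 193–342, with its line near row 235, so the short end points away from the robot. The guide is at columns 313–410, rows 168–215, and the mug, tape and sprocket are at (360,307), (371,258) and (343,130). I'll measure these next.

```bash
cat > h.py <<'E'
import numpy as np, cv2
from rig import robot
def ray(n,uv,z):
    c=robot.calibration(n); uv=np.asarray(uv,float).reshape(-1,1,2)
    a=cv2.undistortPoints(uv,c["mtx"],c["distortion"]).reshape(-1,2)
    d=np.c_[a,np.ones(len(a))]@c["R"]; o=-c["R"].T@c["t"]
    return o+d*((z-o[2])/d[:,2])[:,None]
def proj(n,X):
    c=robot.calibration(n)
    return cv2.projectPoints(np.asarray(X,float).reshape(-1,1,3),cv2.Rodrigues(c["R"])[0],c["t"],c["mtx"],c["distortion"])[0].reshape(-1,2)
E
python3 - <<'E'
from h import *
p=np.load("top0.npz")["p"]; d=np.load("top0.npz")["d"]
hsv=cv2.cvtColor(p,cv2.COLOR_RGB2HSV)
for u,v in[(200,215),(200,300),(330,190),(390,190),(392,173),(390,207),(230,230)]: print((u,v),p[v,u],hsv[v,u],d[v,u])
big=lambda x0,x1,y0,y1,s:cv2.resize(p[y0:y1,x0:x1,::-1],None,fx=s,fy=s,interpolation=cv2.INTER_NEAREST)
cv2.imwrite("pics/board.png",big(170,230,185,350,3.5)); cv2.imwrite("pics/guide.png",big(300,420,155,230,6))
E
```

```text
(200, 215) [219 166 116] [ 15 120 219] 1.0592042
(200, 300) [210 159 109] [ 15 123 210] 1.040721
(330, 190) [217 202 140] [ 24  90 217] 1.059342
(390, 190) [217 203 141] [ 24  89 217] 1.0543201
(392, 173) [127 105  75] [ 17 104 127] 1.0288669
(390, 207) [205 168 117] [ 17 109 205] 1.0138819
(230, 230) [147 139 122] [ 20  43 147] 1.0688617
```

View pics/guide.png

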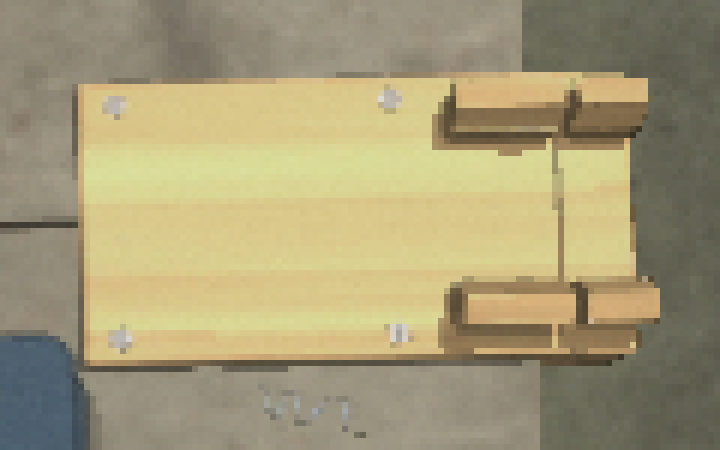

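View pics/board.png

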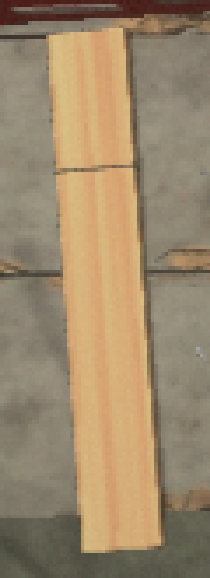

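The guide zoom shows its floor from crop (80,85) to (635,360), with the slot line on the floor at crop column ≈558 (pixel 393). The board zoom shows the line at crop row 168 (pixel row 233), nearer the far end. Next, the numbers.

Run:
```python
from h import *
np.set_printoptions(precision=4,suppress=True)
p=np.load("top0.npz")["p"]; hsv=cv2.cvtColor(p,cv2.COLOR_RGB2HSV)
m=((hsv[...,1]>85)&(hsv[...,2]>150)&(hsv[...,0]<22)&(hsv[...,0]>8)).astype(np.uint8)
m[:185]=0;m[350:]=0;m[:,:175]=0;m[:,230:]=0
m=cv2.morphologyEx(m,cv2.MORPH_CLOSE,np.ones((5,5)))
c=max(cv2.findContours(m,0,2)[0],key=cv2.contourArea)
W=ray("top",c.reshape(-1,2),0.018)[:,:2]
r=cv2.minAreaRect((W*1000).astype(np.float32)); print("board rect mm",r); print(cv2.boxPoints(r))
print("crop ctrs", ray("top",[(170+(95)/3.5-.5,185+168/3.5-.5)],.018))
# corners by eye of the top face
print("corners",ray("top",np.array([(47,35),(125,28),(161,546),(81,552)])/3.5+[170-.5,185-.5],.018))
g=lambda l,z:ray("top",np.array(l)/6+[300-.5,155-.5],z)
print("floor corners",g([(80,85),(86,361),(636,250)],.012))
print("slot floor",g([(556,150),(561,275)],.012))
print("cheek tops: inner/outer edges left cheek, right, at z=.048",g([(455,83),(455,108),(648,78),(648,103),(463,288),(463,322),(658,283),(658,318)],.048))
print("slot at top",g([(573,95),(582,303)],.048))
```

```text
board rect mm ((455.26141357421875, 306.1854248046875), (84.58708953857422, 357.4746398925781), 88.59886932373047)
[[275.5434 268.275 ]
 [632.9111 259.5341]
 [634.9795 344.0958]
 [277.6117 352.8368]]
crop ctrs [[0.5319 0.3113 0.018 ]]
corners [[0.6241 0.3446 0.018 ]
 [0.6276 0.2906 0.018 ]
 [0.2796 0.2674 0.018 ]
 [0.2763 0.321  0.018 ]]
floor corners [[ 0.6801  0.0309  0.012 ]
 [ 0.5689  0.0314  0.012 ]
 [ 0.6082 -0.1875  0.012 ]]
slot floor [[ 0.6491 -0.1577  0.012 ]
 [ 0.5989 -0.1575  0.012 ]]
cheek tops: inner/outer edges left cheek, right, at z=.048 [[ 0.6702 -0.1123  0.048 ]
 [ 0.6604 -0.1119  0.048 ]
 [ 0.6703 -0.1864  0.048 ]
 [ 0.6606 -0.186   0.048 ]
 [ 0.5905 -0.1122  0.048 ]
 [ 0.5774 -0.1117  0.048 ]
 [ 0.5907 -0.1865  0.048 ]
 [ 0.5773 -0.1859  0.048 ]]
slot at top [[ 0.6644 -0.1574  0.048 ]
 [ 0.5837 -0.1573  0.048 ]]
```

Corner measurements give 54.1 × 349 mm for the board, and the line falls on the predicted point. Guide origin is ≈ (0.6247, −0.158). Before moving, I'll map obstacle heights from depth and cross-check with the scene view.

Run:
```python
from h import *
np.set_printoptions(precision=4,suppress=True,linewidth=200)
P=[]
for n in("top","scene"):
    d=np.load(n+"0.npz")["d"]; c=robot.calibration(n)
    v,u=np.mgrid[0:420,0:560]; k=d>0
    a=cv2.undistortPoints(np.c_[u[k],v[k]].astype(float).reshape(-1,1,2),c["mtx"],c["distortion"]).reshape(-1,2)
    X=(np.c_[a,np.ones(len(a))]*d[k][:,None]-c["t"])@c["R"]; P.append(X)
X=np.vstack(P); np.save("cloud.npy",X)
print("max height cm, rows x 0.2.. step .05, cols y from .45 down to -.7")
ys=np.arange(.5,-.75,-.05)
print("      "+" ".join(f"{y*100:4.0f}" for y in ys))
for x in np.arange(.85,.05,-.05):
    r=[]
    for y in ys:
        k=(abs(X[:,0]-x)<.025)&(abs(X[:,1]-y)<.025)
        r.append(f"{X[k,2].max()*100:4.0f}" if k.sum()>3 else "   .")
    print(f"{x:.2f}  "+" ".join(r))
Y=P[0]
k=(Y[:,0]>.25)&(Y[:,0]<.62)&(Y[:,1]<.2)&(Y[:,1]>-.06)
print("vice: fine, x rows, y cols")
ys=np.arange(.08,-.05,-.01); print("      "+" ".join(f"{y*100:4.0f}" for y in ys))
for x in np.arange(.62,.28,-.02):
    print(f"{x:.2f}  "+" ".join((lambda k:f"{Y[k,2].max()*100:4.0f}" if k.sum() else "   .")((abs(Y[:,0]-x)<.01)&(abs(Y[:,1]-y)<.005)) for y in ys))
sx=(Y[:,1]>.1)&(Y[:,0]>.6)&(Y[:,2]>.05)&(Y[:,1]<.4); print("toolbox", np.percentile(Y[sx],[1,99],axis=0))
p=np.load("scene0.npz")["p"]; q=p[140:230,250:400,::-1].copy()
cv2.imwrite("pics/sguide.png",cv2.resize(q,None,fx=5,fy=5,interpolation=0))
print(proj("scene",[[.6247,-.158,.012],[.6247,-.188,.012],[.6247,.032,.012],[.66,-.158,.048],[.588,-.158,.048]]))
```

```text
max height cm, rows x 0.2.. step .05, cols y from .45 down to -.7
        50   45   40   35   30   25   20   15   10    5    0   -5  -10  -15  -20  -25  -30  -35  -40  -45  -50  -55  -60  -65  -70
0.85     6    6    6    1    1   47   47   46    3    3    3   15   15    0    .    .    .  -90  -91  -90  -90  -90  -90  -90  -91
0.80     6   19   13   13   13   13   13   13   13    3    3   15   15    1    .    .    .    .  -90  -90  -13  -90  -90  -91  -91
0.75    28   28   28   14   14   14   14   14   14    1    1   64    1    1    .    .    .    .  -90  -36   -2   -2  -91  -90  -90
0.70    31   31   31   14   17   17   17   14   14    1    2   65   65   65   65    .    .    .  -91  -39    9    1  -83  -88  -90
0.65    32   32   32   14   14   14   14   14   14    2    2   65   65   65   65    .    .  -90  -91   15   17   15  -85  -85  -85
0.60    31   31   31    2    3    1    1    1    1    2    2    2    5    5    5    .    .  -90  -90   17   29   25  -10   13   12
0.55    24   26   25    3    2    1    1   11   14   14    2    2    2    2    2    .    .  -90  -90   32   33   32  
[... 1960 characters left out ...]
   18   18    3    2    1    0    0    0
0.42    17   17   17   17   17   17   17    2    1    1    1    0    0
0.40    10   10   10    4    3    3    3    1    0    1    1    1   10
0.38    18   17   18   18   18   18   17    1    1    0   10   11   10
0.36    18   18   18   18   18   18   18    0    1    0   11   10    3
0.34    18   18   18   18   18   18   18    1    0    0   10   10   10
0.32    17   17   18   18   17   17    .    0    0    1    1    1   10
0.30    11   12   14   16   18   20   20    0    0    1    0    0    0
toolbox [[0.6359 0.1032 0.0639]
 [0.9591 0.3954 0.4208]]
[[309.7963 176.1411]
 [314.3217 170.7818]
 [276.3185 215.7872]
 [297.609  161.1641]
 [323.5009 167.1821]]
```

View pics/sguide.png

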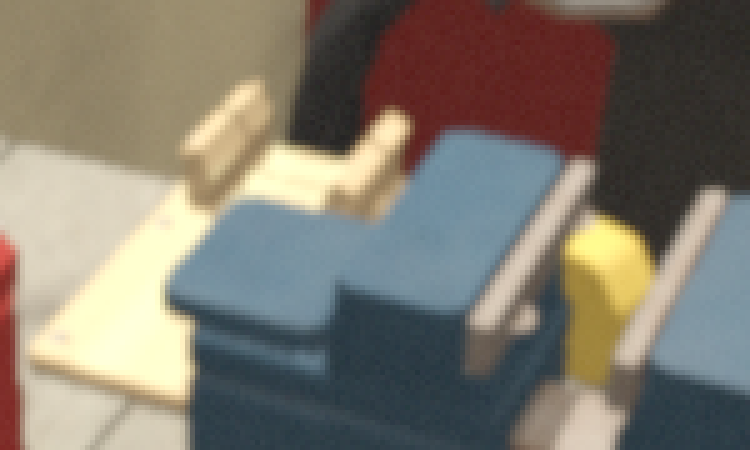

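Run:
```python
from h import *
X=np.load("cloud.npy")
k=(X[:,2]>.2)&(X[:,0]>.45)&(X[:,1]<.3)&(X[:,1]>-.3)
for n in("top","scene"):
    print(n,k.sum()); 
    w=X[k]; h=proj(n,w); print(np.percentile(w,[0,5,50,95,100],axis=0).round(3)); print(np.percentile(h,[5,50,95],axis=0).round(0))
d=np.load("top0.npz")["d"]; print((d>0).mean()); 
v=np.zeros((420,560),np.uint8); v[d>0]=np.clip((1.4-d[d>0])*220,1,255); cv2.imwrite("pics/dep.png",v)
```

```text
top 43608
[[ 0.662 -0.3    0.2  ]
 [ 0.671 -0.188  0.215]
 [ 0.879  0.136  0.364]
 [ 0.961  0.273  0.646]
 [ 0.964  0.3    0.649]]
[[168. -46.]
 [257.   8.]
 [524.  55.]]
scene 43608
[[ 0.662 -0.3    0.2  ]
 [ 0.671 -0.188  0.215]
 [ 0.879  0.136  0.364]
 [ 0.961  0.273  0.646]
 [ 0.964  0.3    0.649]]
[[  24. -150.]
 [ 126.   50.]
 [ 286.  136.]]
0.9961224489795918
```

View pics/dep.png

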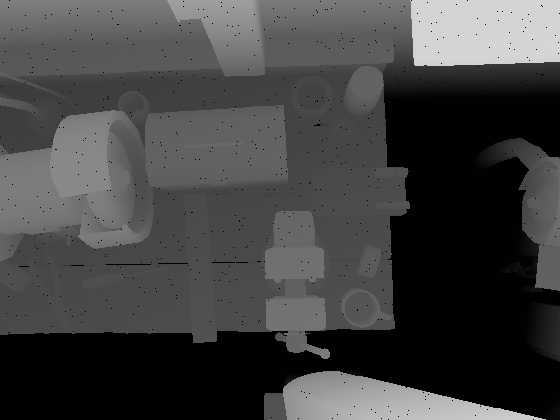

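Run:
```python
from h import *
X=np.load("cloud.npy")
ys=np.arange(.46,.34,-.01); print("      "+" ".join(f"{y*100:4.0f}" for y in ys))
for x in np.arange(.64,.36,-.02):
    print(f"{x:.2f}  "+" ".join((lambda k:f"{X[k,2].max()*100:4.0f}" if k.sum() else "   .")((abs(X[:,0]-x)<.01)&(abs(X[:,1]-y)<.005)) for y in ys))
```

```text
46   45   44   43   42   41   40   39   38   37   36   35
0.64    32   32   32   32   32   31    1   13   13   13   13   13
0.62    31   31   31   31   31   31    0    1    1    0    1    0
0.60    31   31   31   31   31   31   31    0    0    1    0    1
0.58    31   27   27   26    7    8    8    0    0    0    1    0
0.56    25   25   25   25    8   10   10    0    1    0    0    1
0.54    22   23   22   22   11   24   24    1    1    0    1    0
0.52    25   25   25   25   25   25   25   24    0    0    1    1
0.50    23   23   22   22   22   21   21   17    1    0    0    0
0.48     1    1    1    1    1    1    1    0    1    0    0    1
0.46     0    0    0    1    0    2    2    2    0    1    1    1
0.44     2    2    2    2    2    2    2    2    0    0    1    1
0.42     1    1    1    1    1    1    1    0    0    1    0    1
0.40     1    1    1    1    1    0    0    0    0    0    0    0
0.38     0    1    1    1    0    1    1    0    1    1    1    1
0.36     1    1    0    1    0    1    0    1    1    0    1    1
```

```bash
cat >> h.py <<'E'
from scipy.spatial.transform import Rotation as Ro
def Rt(psi,tau):
    a=np.radians(psi); c,s=np.cos(a),np.sin(a)
    R=np.array([[c,s,0],[s,-c,0],[0,0,-1.]])   # cols x=(c,s,0) y=(s,-c,0) z=down
    return Ro.from_matrix(R)*Ro.from_rotvec([0,np.radians(tau),0])
def go(pos,psi,tau,base=None):
    o=robot.get_obs(); p=o["position"] if base is None else np.array(base[0]); R=Ro.from_quat(o["tool_rot"]) if base is None else Rt(*base[1])
    d=R.inv().apply(np.array(pos)-p)*100; w=np.degrees((R.inv()*Rt(psi,tau)).as_rotvec())
    print("shift cm",d.round(2),"turn",w.round(2),"| t",round(o["time"],2),"pos",o["position"].round(4),"F",o["ft_force"].round(1),"w",round(o["grip_width"],4))
    return d,w
E
python3 - <<'E'
from h import *
print((Ro.from_quat(robot.get_obs()["tool_rot"]).as_matrix()-Rt(20.2,0).as_matrix()).round(3))
A=([.216,-.586,.223],(20.2,0)); B=([.42,-.15,.26],(20.2,0)); 
go(*[B[0],20.2,0],base=A); go([.466,.307,.20],3.85,15,base=B)
E
```

```text
[[-0.     0.    -0.   ]
 [ 0.     0.     0.002]
 [ 0.    -0.002  0.   ]]
shift cm [ 34.2  -33.87  -3.7 ] turn [0. 0. 0.] | t 0.1 pos [ 0.2159 -0.5858  0.2217] F [-0.7 -0.9  0.3] w 0.0871
shift cm [ 20.1 -41.3   6. ] turn [-2.14 14.9  16.26] | t 0.1 pos [ 0.2159 -0.5858  0.2217] F [-0.7 -0.9  0.3] w 0.0871
```

>>> drive_tool:
  targets: [2, -2, -3, 0, 0, 0, 5, -5, -3.7, 0, 0, 0, 8, -8, -3.7, 0, 0, 0, 11, -11, -3.7, 0, 0, 0, 14, -14, -3.7, 0, 0, 0, 17, -17, -3.7, 0, 0, 0, 20, -20, -3.7, 0, 0, 0, 23, -23, -3.7, 0, 0, 0, 26, -26, -3.7, 0, 0, 0, 29, -29, -3.7, 0, 0, 0, 32, -32, -3.7, 0, 0, 0, 34.2, -33.9, -3.7, 0, 0, 0]
  grip: -1

```text
time: 1.1
position: [0.4196, -0.1474, 0.2594]
tool_rot: [0.984, 0.176, -0.0, -0.001]
ft_force: [0.0, -0.3, -0.2]
grip_width: 0.087
```

>>> drive_tool:
  targets: [1.7, -3.4, 0, 0, 0, 1, 3.4, -6.9, 0, 0, 0, 3, 5, -10.3, 0, 0, 0, 5, 6.7, -13.8, 0, 0, 0, 7, 8.4, -17.2, 0, 0, 2, 9, 10, -20.6, 0, 0, 4, 11, 11.7, -24.1, 0, -1, 6, 13, 13.4, -27.5, 0, -1, 8, 15, 15.1, -31, 0, -2, 10, 16, 16.7, -34.4, 0, -2, 12, 16.2, 18.4, -37.9, 0, -2.1, 14, 16.3, 20.1, -41.3, 0, -2.1, 14.9, 16.3]

```text
time: 2.1
position: [0.464, 0.3086, 0.259]
tool_rot: [0.991, 0.033, 0.13, -0.005]
ft_force: [0.7, -1.3, 0.0]
grip_width: 0.0868
```

```bash
cat >> h.py <<'E'
def pic(n,name,crop=None,s=1):
    p,d=robot.camera(n); np.savez(name+".npz",p=p,d=d); q=p[:,:,::-1]
    if crop: q=q[crop[2]:crop[3],crop[0]:crop[1]]
    cv2.imwrite(f"pics/{name}.png",cv2.resize(q,None,fx=s,fy=s,interpolation=cv2.INTER_NEAREST) if s!=1 else q)
    return p
E
python3 - <<'E'
from h import *
pic("scene","s1")
go([.467,.307,.06],3.85,15); go([.467,.307,.0045],3.85,15)
E
```

```text
shift cm [-5.18  0.95 19.29] turn [-0.44 -0.23  0.13] | t 2.15 pos [0.4657 0.315  0.2598] F [1.5 4.3 0.8] w 0.0872
shift cm [-6.64  0.99 24.65] turn [-0.44 -0.23  0.13] | t 2.15 pos [0.4657 0.315  0.2598] F [1.5 4.3 0.8] w 0.0872
```

View pics/s1.png

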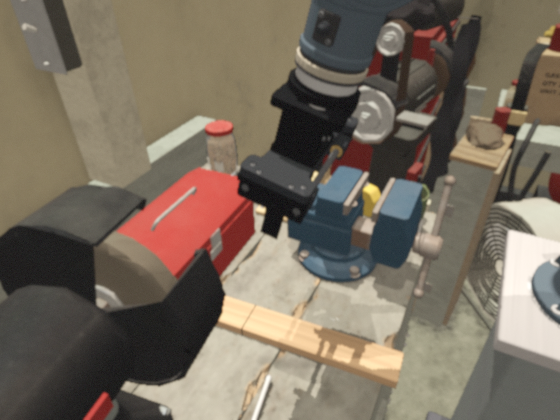

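>>> drive_tool:
  targets: [0, 0, 0, 0, 0, 0, -0.5, 0, 2, 0, 0, 0, -1.1, 0, 4, 0, 0, 0, -1.6, 0, 6, 0, 0, 0, -2.1, 0, 8, 0, 0, 0, -2.7, 0, 10, 0, 0, 0, -3.2, 0, 12, 0, 0, 0, -3.7, 0, 14, 0, 0, 0, -4.2, 0, 16, 0, 0, 0, -4.7, 0, 18, 0, 0, 0, -5.1, 0, 19.3, 0, 0, 0, -5.1, 0, 19.3, 0, 0, 0]

```text
time: 3.15
position: [0.4644, 0.3044, 0.057]
tool_rot: [0.991, 0.032, 0.127, -0.003]
ft_force: [0.3, 0.1, 0.4]
grip_width: 0.0869
```

Run:
```python
from h import *
pic("scene","s2",(180,460,160,400),2.5); pic("top","t2",(120,300,160,380),2.5)
go([.467,.307,.0045],3.85,15)
```

```text
shift cm [-1.34 -0.12  5.35] turn [ 0.03  0.1  -0.09] | t 3.25 pos [0.4662 0.3058 0.0596] F [ 0.5 -0.2  0.4] w 0.0871
```

View pics/s2.png

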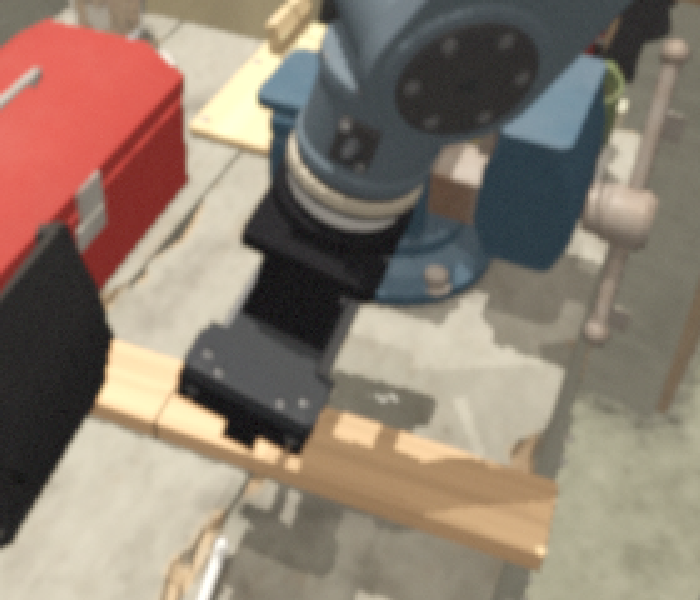

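View pics/t2.png

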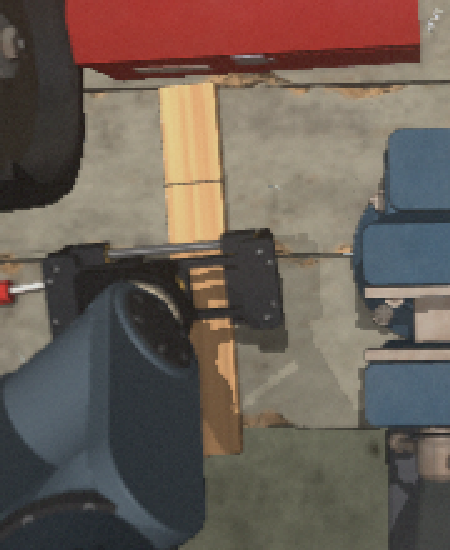

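Run:
```python
from h import *
o=robot.get_obs(); R=Ro.from_quat(o["tool_rot"]); p=o["position"]
L=[(0,0,0),(0,.0435,0),(0,-.0435,0),(0,.095,-.07),(0,-.095,-.07)]
W=p+R.apply(L); print(W.round(3))
for n,c in(("top",(120,160)),("scene",(180,160))):
    print(n,((proj(n,W)-c)*2.5).round(0).tolist())
```

```text
[[0.466 0.306 0.06 ]
 [0.469 0.262 0.06 ]
 [0.463 0.349 0.06 ]
 [0.454 0.21  0.127]
 [0.442 0.399 0.127]]
top [[187.0, 251.0], [235.0, 247.0], [140.0, 255.0], [281.0, 264.0], [60.0, 283.0]]
scene [[262.0, 379.0], [288.0, 331.0], [235.0, 431.0], [342.0, 214.0], [223.0, 437.0]]
```

>>> drive_tool:
  targets: [-0.2, 0, 0.8, 0, 0, 0, -0.4, 0, 1.6, 0, 0, 0, -0.6, -0.1, 2.4, 0, 0, 0, -0.8, -0.1, 3.2, 0, 0, 0, -1, -0.1, 4, 0, 0, 0, -1.2, -0.1, 4.8, 0, 0, 0, -1.3, -0.1, 5.2, 0, 0, 0, -1.3, -0.1, 5.3, 0, 0, 0, -1.3, -0.1, 5.3, 0, 0, 0, -1.3, -0.1, 5.3, 0, 0, 0]

```text
time: 4.08
position: [0.4675, 0.3082, 0.0054]
tool_rot: [0.991, 0.033, 0.131, -0.005]
ft_force: [0.2, -0.4, -0.1]
grip_width: 0.0869
```

>>> drive_tool:
  targets: [0, 0, 0, 0, 0, 0, 0, 0, 0, 0, 0, 0, 0, 0, 0, 0, 0, 0, 0, 0, 0, 0, 0, 0, 0, 0, 0, 0, 0, 0, 0, 0, 0, 0, 0, 0, 0, 0, 0, 0, 0, 0]
  grip: 1
  squeeze: 50

```text
time: 4.67
position: [0.4674, 0.3079, 0.0055]
tool_rot: [0.991, 0.033, 0.13, -0.005]
ft_force: [-1.1, 0.1, 1.3]
grip_width: 0.0532
```

>>> drive_tool:
  targets: [0.1, 0, -0.5, 0, 0, 0, 0.4, 0, -1.4, 0, 0, 0, 0.8, 0, -2.9, 0, 0, 0, 1.3, 0, -4.8, 0, 0, 0, 1.8, 0, -6.8, 0, 0, 0, 2.3, 0, -8.7, 0, 0, 0, 2.8, 0, -10.6, 0, 0, 0, 3.4, 0, -12.6, 0, 0, 0, 3.9, 0, -14.5, 0, 0, 0, 4.3, 0, -16, 0, 0, 0, 4.5, 0, -16.9, 0, 0, 0, 4.7, 0, -17.4, 0, 0, 0]

```text
time: 5.67
position: [0.4673, 0.3081, 0.1865]
tool_rot: [0.991, 0.033, 0.13, -0.005]
ft_force: [0.1, -1.1, -3.5]
grip_width: 0.0532
```

Run:
```python
from h import *
pic("scene","s3")
go([.467,.307,.185],3.85,15)
```

```text
shift cm [-0.15  0.12  0.16] turn [-0.08 -0.07 -0.04] | t 5.72 pos [0.4679 0.3082 0.1869] F [-0.1  0.4 -3.6] w 0.0536
```

View pics/s3.png

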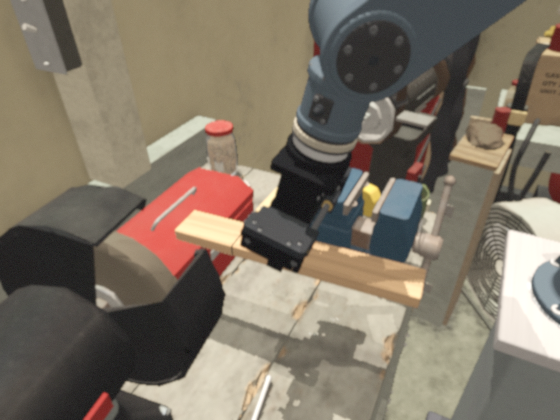

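```bash
cat >> h.py <<'E'
def cloud(n,name):
    d=np.load(name+".npz")["d"]; p=np.load(name+".npz")["p"]; c=robot.calibration(n)
    v,u=np.mgrid[0:420,0:560]; k=d>0
    a=cv2.undistortPoints(np.c_[u[k],v[k]].astype(float).reshape(-1,1,2),c["mtx"],c["distortion"]).reshape(-1,2)
    return (np.c_[a,np.ones(len(a))]*d[k][:,None]-c["t"])@c["R"], np.c_[u[k],v[k]], cv2.cvtColor(p,cv2.COLOR_RGB2HSV)[k]
E
python3 - <<'E'
from h import *
X,uv,h=cloud("scene","s3")
k=(h[:,1]>70)&(h[:,0]<22)&(h[:,0]>8)&(h[:,2]>150)&(abs(X[:,1]-.305)<.04)&(X[:,2]>.15)&(X[:,0]>.25)&(X[:,0]<.66)
x=X[k]; print(k.sum(), x.min(0).round(3),x.max(0).round(3))
for a in np.arange(.27,.66,.03):
    j=abs(x[:,0]-a)<.015
    if j.sum()>5: print(round(a,3),j.sum(),np.percentile(x[j,2],[50,90]).round(4), np.median(x[j,1]).round(3))
E
```

```text
5314 [0.278 0.269 0.181] [0.628 0.345 0.286]
0.27 143 [0.1977 0.199 ] 0.3
0.3 876 [0.1979 0.1989] 0.303
0.33 909 [0.198 0.199] 0.308
0.36 862 [0.1981 0.199 ] 0.31
0.39 823 [0.1981 0.1992] 0.312
0.42 621 [0.1982 0.1992] 0.313
0.48 56 [0.1892 0.1941] 0.336
0.51 175 [0.1921 0.1984] 0.337
0.54 258 [0.1978 0.1994] 0.338
0.57 269 [0.197  0.1992] 0.341
0.6 241 [0.1977 0.1994] 0.343
0.63 81 [0.1984 0.1994] 0.313
```

Run:
```python
from h import *
b=([.4678,.3081,.187],(3.85,15))
for t,ps in(([.4678,.3081,.25],3.85),([.49,.27,.25],3.85),([.55,.18,.25],33.85)): go(t,ps,15,base=b)
b=([.55,.18,.25],(33.85,15))
for t,ps in(([.6247,-.085,.25],61),([.6247,-.085,.25],90)): go(t,ps,15,base=b)
```

```text
shift cm [ 1.63  0.   -6.09] turn [0. 0. 0.] | t 5.72 pos [0.4679 0.3082 0.1869] F [-0.1  0.4 -3.6] w 0.0536
shift cm [ 3.52  3.95 -5.58] turn [0. 0. 0.] | t 5.72 pos [0.4679 0.3082 0.1869] F [-0.1  0.4 -3.6] w 0.0536
shift cm [ 8.72 13.33 -4.19] turn [  7.76  -0.   -28.98] | t 5.72 pos [0.4679 0.3082 0.1869] F [-0.1  0.4 -3.6] w 0.0536
shift cm [-8.27 26.17 -2.21] turn [  7.03   0.   -26.22] | t 5.72 pos [0.4679 0.3082 0.1869] F [-0.1  0.4 -3.6] w 0.0536
shift cm [-8.27 26.17 -2.21] turn [ 14.53   0.   -54.24] | t 5.72 pos [0.4679 0.3082 0.1869] F [-0.1  0.4 -3.6] w 0.0536
```

>>> drive_tool:
  targets: [0.3, 0, -1, 0, 0, 0, 0.8, 0, -3, 0, 0, 0, 1.6, 0.5, -5, 0, 0, 0, 2.4, 2, -5.6, 0, 0, 0, 3.5, 4, -5.6, 0.5, 0, -2, 4.6, 6, -5.3, 1.6, 0, -6, 5.7, 8, -5, 2.9, 0, -11, 6.8, 10, -4.7, 4.3, 0, -16, 7.7, 11.6, -4.5, 5.6, 0, -21, 8.4, 12.8, -4.3, 6.7, 0, -25, 8.7, 13.3, -4.2, 7.5, 0, -28, 8.7, 13.3, -4.2, 7.8, 0, -29]

```text
time: 6.72
position: [0.5502, 0.1782, 0.2469]
tool_rot: [0.949, 0.288, 0.124, -0.039]
ft_force: [0.0, -0.5, -4.1]
grip_width: 0.0534
```

>>> drive_tool:
  targets: [-0.3, 1, -0.1, 0.8, 0, -3, -0.9, 3, -0.3, 2, 0, -7.5, -1.8, 5.7, -0.5, 3.3, 0, -12.5, -2.7, 8.5, -0.7, 4.7, 0, -17.5, -3.5, 11.2, -0.9, 6, 0, -22.5, -4.4, 14, -1.2, 7.4, 0, -27.5, -5.3, 16.8, -1.4, 8.7, 0, -32.5, -6.2, 19.5, -1.6, 10, 0, -37.5, -7, 22.2, -1.9, 11.4, 0, -42.5, -7.7, 24.5, -2.1, 12.7, 0, -47.5, -8.1, 25.7, -2.2, 13.8, 0, -51.5, -8.3, 26.2, -2.2, 14.5, 0, -54.2]

```text
time: 7.72
position: [0.625, -0.0876, 0.2463]
tool_rot: [0.701, 0.701, 0.092, -0.093]
ft_force: [0.3, 0.5, -3.6]
grip_width: 0.0535
```

Run:
```python
from h import *
pic("scene","s4");pic("top","t4")
go([.6247,-.085,.25],90,15)
```

```text
shift cm [ 0.19  0.02 -0.34] turn [-0.08 -0.06 -0.17] | t 7.82 pos [ 0.6245 -0.086   0.2462] F [-0.   0.5 -3.5] w 0.0538
```

View pics/s4.png

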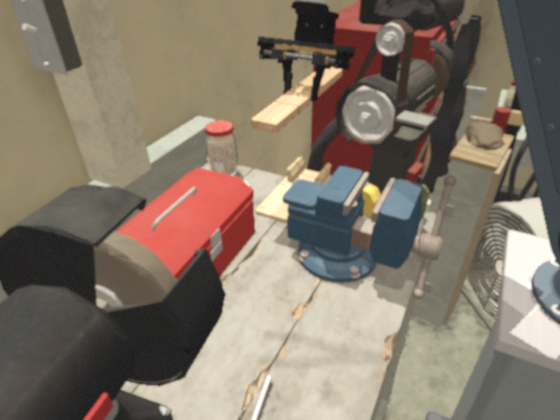

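View pics/t4.png

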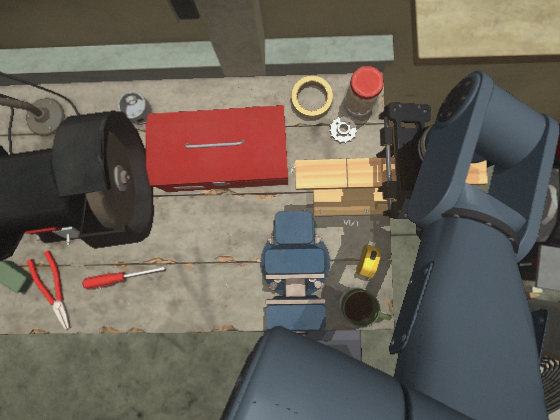

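The board hangs level over the guide with its short end inward. In the top view its short end is at column ≈294 and its line at column ≈347. I'll measure the board and line at the held height.

Run:
```python
from h import *
np.set_printoptions(precision=4,suppress=True)
p=np.load("t4.npz")["p"]
cv2.imwrite("pics/t4c.png",cv2.resize(p[140:225,285:400,::-1],None,fx=6,fy=6,interpolation=0))
```

```text
(no output)
```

View pics/t4c.png

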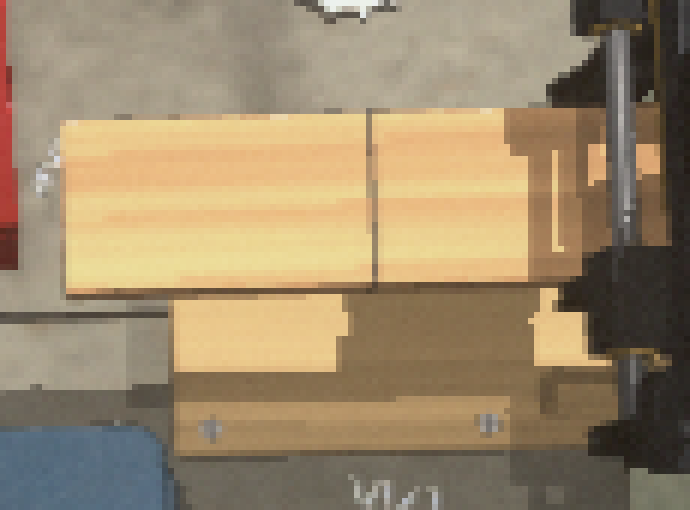

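Run:
```python
from h import *
np.set_printoptions(precision=4,suppress=True)
g=lambda l,z:ray("top",np.array(l)/6+[285-.5,140-.5],z)
z=.2585
e=g([(62,122),(67,297),(369,111),(376,287),(500,108),(526,283)],z); print(e)
o=robot.get_obs(); print(o["position"])
up,lo=e[[0,2,4]],e[[1,3,5]]
print("yaw dev deg",[np.degrees(np.polyfit(q[:,1],q[:,0],1)[0]) for q in(up,lo)], "width",(e[0]-e[1])[:2],(e[2]-e[3])[:2])
```

```text
[[ 0.6494  0.0729  0.2585]
 [ 0.5949  0.0726  0.2585]
 [ 0.6504 -0.0215  0.2585]
 [ 0.5957 -0.0218  0.2585]
 [ 0.6503 -0.0616  0.2585]
 [ 0.5958 -0.0674  0.2585]]
[ 0.6245 -0.086   0.2462]
yaw dev deg [np.float64(-0.4094054666708294), np.float64(-0.40256987518118953)] width [0.0546 0.0003] [0.0547 0.0003]
```

>>> drive_tool:
  targets: [-0.3, 0.1, 1, 0, 0, 0.2, -0.7, 0.1, 2.7, 0, 0, 0.4, -1.1, 0.1, 4.4, -0.1, 0, 0.4, -1.6, 0.1, 6.2, -0.1, 0, 0.4, -2.1, 0.1, 8, -0.1, 0, 0.4, -2.5, 0.1, 9.8, -0.1, 0, 0.4, -3, 0.1, 11.6, -0.1, 0, 0.4, -3.5, 0.1, 13.3, -0.1, 0, 0.4, -3.9, 0.1, 14.8, -0.1, 0, 0.4, -4.1, 0.1, 15.8, -0.1, 0, 0.4, -4.3, 0.1, 16.5, -0.1, 0, 0.4, -4.3, 0.1, 16.5, -0.1, 0, 0.4]

```text
time: 8.82
position: [0.624, -0.0826, 0.0757]
tool_rot: [0.704, 0.698, 0.092, -0.094]
ft_force: [0.1, 0.1, -3.4]
grip_width: 0.0534
```

Run:
```python
from h import *
pic("top","t5",(285,405,140,235),6);pic("scene","s5",(230,400,100,240),4.5)
go([.6247,-.085,.075],90,15)
```

```text
shift cm [-0.22 -0.08  0.22] turn [ 0.13 -0.06 -0.43] | t 8.92 pos [ 0.6256 -0.0835  0.0777] F [ 0.2  1.  -3.3] w 0.0534
```

View pics/t5.png

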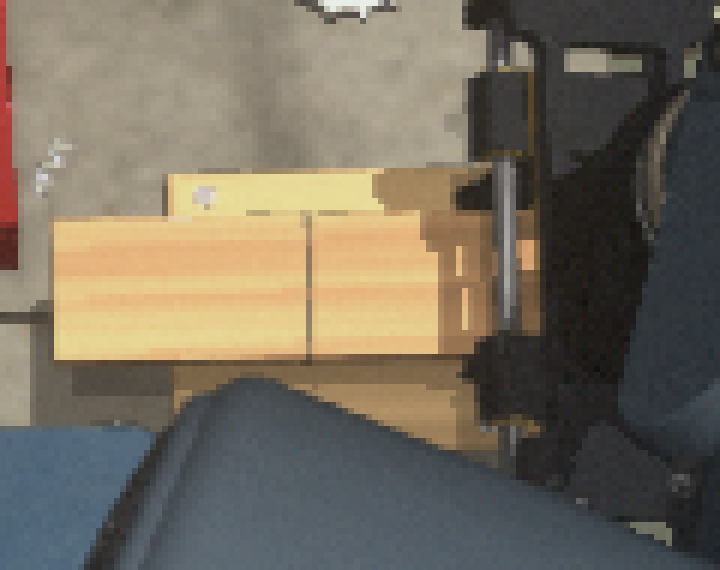

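View pics/s5.png

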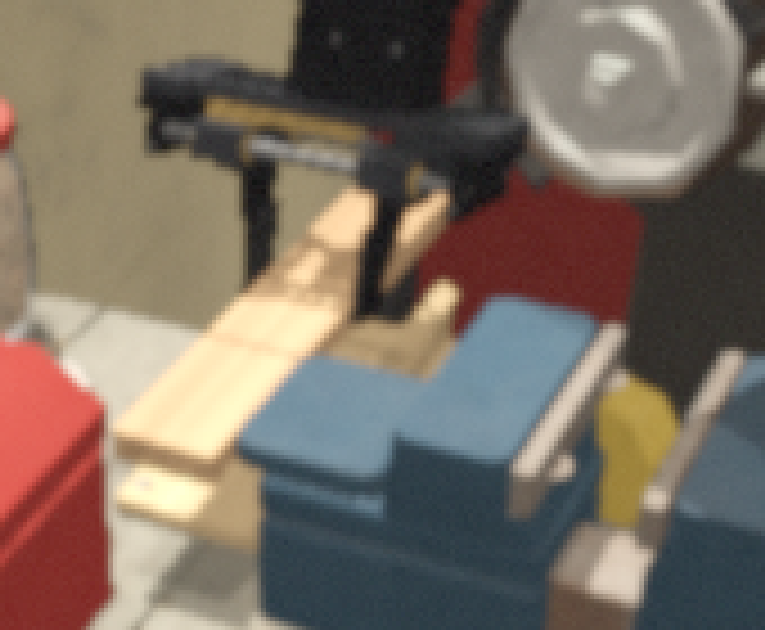

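Run:
```python
from h import *
np.set_printoptions(precision=4,suppress=True)
g=lambda l,z:ray("top",np.array(l)/6+[285-.5,140-.5],z)
z=.0902
e=g([(53,218),(54,360),(308,212),(309,357),(415,210),(440,355)],z); print(e)
up,lo=e[[0,2,4]],e[[1,3,5]]
print("yaw dev deg",[np.degrees(np.polyfit(q[:,1],q[:,0],1)[0]) for q in(up,lo)], "width",(e[0]-e[1])[:2],(e[2]-e[3])[:2])
print("guide upper edge of floor",g([(170,174),(370,170)],.012))
o=robot.get_obs(); print(o["position"])
X,uv,h=cloud("top","t5"); 
k=(X[:,0]<.58)&(X[:,0]>.28)&(X[:,1]>-.02)&(X[:,1]<.18)&(X[:,2]>.185); print("arm low over vice",k.sum(),X[k,2].min() if k.any() else None, np.percentile(X[k,2],[1,5,50]) if k.any() else 0)
```

```text
[[ 0.6498  0.0776  0.0902]
 [ 0.5966  0.0784  0.0902]
 [ 0.6497 -0.0169  0.0902]
 [ 0.5955 -0.0156  0.0902]
 [ 0.6494 -0.0564  0.0902]
 [ 0.5952 -0.0636  0.0902]]
yaw dev deg [np.float64(0.13525014370669844), np.float64(0.6006996200042147)] width [ 0.0531 -0.0008] [ 0.0541 -0.0013]
guide upper edge of floor [[ 0.6805  0.0309  0.012 ]
 [ 0.6801 -0.0491  0.012 ]]
[ 0.6256 -0.0835  0.0777]
arm low over vice 28741 0.4907925195932045 [0.6093 0.6457 0.7421]
```

Run:
```python
from h import *
np.set_printoptions(precision=4,suppress=True,linewidth=160)
p=pic("top","t6",(285,405,140,235),6); o=robot.get_obs(); print(o["position"],o["time"])
def edges(p,u,v0,v1,z,ch=2):
    f=p[v0:v1,u[0]:u[1]].astype(float).mean(1).mean(-1) if ch is None else p[v0:v1,u[0]:u[1]].astype(float).mean(1)
    s=f[:,0]-f[:,2]  # redness minus blue : wood vs grey
    return s
zt=o["position"][2]+.0125
for u in((296,306),(310,330),(340,352)):
    s=edges(p,u,165,210,0); h=.5*s[12:30].mean()
    print(u,"R-B",s.round(0).astype(int))
q=np.load("top0.npz")["p"]
for u in((316,330),(332,345),(350,370)):
    print("guide",u,edges(q,u,160,222,0).round(0).astype(int))
for u in((378,384),(386,392),(398,402)):
    print("cheek lum",u,q[160:222,u[0]:u[1]].mean((1,2)).round(0).astype(int))
```

```text
[ 0.626  -0.0839  0.0782] 8.9667
(296, 306) R-B [ 27  28  28  27  28  28  27  28  28  30  60  91  92  96  95  99 104 104 104 103  98  91  91  95  99  97  90  86  89  86  83  83  85  88  53  25  16  16  16
  16  16  18  19  18  18]
(310, 330) R-B [ 26  27  27  34  77  73  63  60  62  70  84  90  95  95 101 103 104 102 103 102  93  88  92 101 101  95  89  88  89  84  83  86  96  97  37  47  44  43  41
  26  26  16   7   3   0]
(340, 352) R-B [ 28  27  28  78  75  76  76  76  77  77  88  95 101 104 104 102  99 101 100  95  89  94 104 102  99  95  90  90  88  87  94  99  98  77  44  52  51  52  53
  68  68  69  73  70  53]
guide (316, 330) [24 24 24 24 23 23 24 24 32 85 80 66 63 65 76 80 81 81 79 74 69 67 67 64 64 67 69 69 72 79 78 79 78 77 75 76 75 75 75 75 77 83 84 82 81 79 76 74 70 68 66 64 65
 76 80 65 16 26 25 25 24 24]
guide (332, 345) [25 24 24 23 23 23 23 24 61 79 80 80 79 80 80 79 79 80 78 72 69 66 66 64 66 69 70 70 76 80 79 79 80 78 77 77 76 76 75 74 78 82 82 80 80 79 76 73 69 70 79 83 82
 81 87 32 21 26 25 24 24 24]
guide (350, 370) [26 26 26 26 26 26 26 31 82 79 69 65 68 76 7
[... 260 characters left out ...]
94 192 192 191 186 184 185 187 185 184 184 186 188 187 189 191
 187 183 165 125 130 179 169 165 162 164  89  93 115 119 160  80  93 142 142 142 142 139 137]
cheek lum (386, 392) [108 108 108 107 106 104 105 182 181 177 175 176 145 103 106 108 142  71 106 139 183 194 193 192 193 192 191 184 185 186 187 184 185 185 186 188 188 190 191
 185 183 149 125 121 171 172 167 164 168  91  92 114 118 160  72 103 118 120 121 120 120 120]
cheek lum (398, 402) [ 98 100  98  99 101  99  96 150 172 174 176 178 103 105 104 104  94  66  99 128 192 193 193 191 191 188 183 182 184 187 187 183 184 186 187 188 189 189 190
 184 183 157 128 135 163 168 167 167 149  94 112 114 117 148  72  59 104 103 100  99  98  98]
```

Run:
```python
from h import *
np.set_printoptions(precision=4,suppress=True,linewidth=160)
b=ray("top",[(300.5,175.0),(300.5,199.05),(345.5,174.4),(345.5,198.11)],.0907); print("board",b, "mid",(b[0]+b[1])/2,(b[2]+b[3])/2)
g1=ray("top",[(338,167.83)],.012); g2=ray("top",[(338,214.67)],.0); print("floor",g1,g2,"mid",(g1[0,0]+g2[0,0])/2)
g1=ray("top",[(359.5,167.45)],.012); g2=ray("top",[(359.5,214.5)],.0); print("floor",g1,g2,"mid",(g1[0,0]+g2[0,0])/2)
# cheeks top z=.048: upper cheek outer edge v, inner edge ; lower cheek inner, outer
for u,l in((388.5,(166.5,172.1,201.3,208.5)),(399.5,(166.8,171.5,201.3,208.3)),(380.5,(166.3,172.5,201.9,208.6))):
    w=ray("top",[(u,v) for v in l],.048)[:,0]; print("cheek",w,"mid outer",(w[0]+w[3])/2,"mid inner",(w[1]+w[2])/2)
```

```text
board [[ 0.6512  0.0616  0.0907]
 [ 0.5972  0.0629  0.0907]
 [ 0.65   -0.0382  0.0907]
 [ 0.597  -0.0365  0.0907]] mid [0.6242 0.0622 0.0907] [ 0.6235 -0.0374  0.0907]
floor [[ 0.6806 -0.0296  0.012 ]] [[ 0.5687 -0.0271  0.    ]] mid 0.6246531054074601
floor [[ 0.6803 -0.0811  0.012 ]] [[ 0.5679 -0.0786  0.    ]] mid 0.6240925544250686
cheek [0.6738 0.6606 0.5927 0.576 ] mid outer 0.6249018077110062 mid inner 0.6266434292175863
cheek [0.6724 0.6614 0.5921 0.5759] mid outer 0.6241774783550809 mid inner 0.6267423415141784
cheek [0.6747 0.6601 0.5917 0.5762] mid outer 0.6254609222022731 mid inner 0.6259208652531143
```

>>> drive_tool:
  targets: [-0.3, 0.1, 0.5, 0, 0, 0, -0.5, 0.1, 1.2, 0, 0, 0, -0.7, 0.1, 2, 0, 0, 0, -0.9, 0.1, 2.8, 0, 0, 0, -1.1, 0.1, 3.5, 0, 0, 0, -1.3, 0.1, 4.1, 0, 0, 0, -1.4, 0.1, 4.6, 0, 0, 0, -1.5, 0.1, 5, 0, 0, 0, -1.6, 0.1, 5.2, 0, 0, 0, -1.6, 0.1, 5.2, 0, 0, 0]

```text
time: 9.8
position: [0.6261, -0.0858, 0.0225]
tool_rot: [0.704, 0.698, 0.093, -0.093]
ft_force: [0.6, 0.2, -2.5]
grip_width: 0.0534
```

Run:
```python
from h import *
pic("scene","s6",(230,400,100,240),4.5)
go([.627,-.086,.0175],90,15); print(robot.get_obs()["moment"].round(2))
```

```text
shift cm [-0.16  0.07  0.52] turn [ 0.1  -0.07 -0.44] | t 9.85 pos [ 0.6263 -0.0858  0.0229] F [ 0.5 -0.3 -1.8] w 0.0536
[-0.29 -0.11 -0.  ]
```

View pics/s6.png

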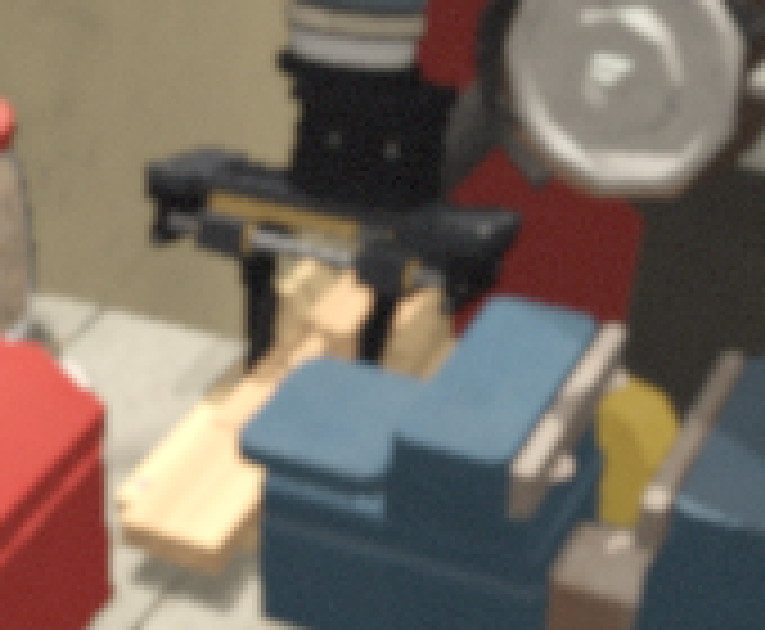

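>>> drive_tool:
  targets: [0, 0, 0.1, 0, 0, 0, -0.1, 0, 0.2, 0, 0, 0, -0.1, 0, 0.3, 0, 0, 0, -0.1, 0, 0.4, 0, 0, 0, -0.1, 0, 0.5, 0, 0, 0, -0.1, 0, 0.5, 0, 0, 0, -0.1, 0, 0.5, 0, 0, 0]

```text
time: 10.43
position: [0.6263, -0.0854, 0.018]
tool_rot: [0.704, 0.698, 0.093, -0.092]
ft_force: [-0.1, -0.3, -3.3]
grip_width: 0.0538
```

Run:
```python
from h import *
go([.627,-.086,.0175],90,15); print(robot.get_obs()["moment"].round(2))
```

```text
shift cm [-0.07  0.07  0.03] turn [ 0.11 -0.07 -0.44] | t 10.43 pos [ 0.6263 -0.0854  0.018 ] F [-0.1 -0.3 -3.3] w 0.0538
[-0.29 -0.09 -0.02]
```

>>> drive_tool:
  targets: [0, 0, 0.05, 0, 0, 0, 0, 0, 0.1, 0, 0, 0, -0.05, 0, 0.15, 0, 0, 0, -0.05, 0, 0.2, 0, 0, 0, -0.05, 0, 0.2, 0, 0, 0]

```text
time: 10.85
position: [0.6265, -0.0854, 0.0175]
tool_rot: [0.704, 0.698, 0.093, -0.092]
ft_force: [-2.5, -0.2, 6.7]
grip_width: 0.0535
```

Run:
```python
from h import *
go([.627,-.086,.0175],90,15); print(robot.get_obs()["moment"].round(2))
```

```text
shift cm [-0.06  0.05 -0.01] turn [ 0.13 -0.1  -0.42] | t 10.85 pos [ 0.6265 -0.0854  0.0175] F [-2.5 -0.2  6.7] w 0.0535
[0.03 0.32 0.07]
```

>>> drive_tool:
  targets: [0, 0, 0, 0, 0, 0, 0, 0, 0, 0, 0, 0, 0, 0, -0.1, 0, 0, 0, 0, 0, -0.1, 0, 0, 0, 0.5, 0, 0, 0, 0, 0, 1.5, 0, 0.3, 0, 0, 0, 2.5, 0, 0.5, 0, 0, 0, 3.5, 0, 0.8, 0, 0, 0, 4.5, 0, 1.1, 0, 0, 0, 5, 0, 1.2, 0, 0, 0, 5, 0, 1.2, 0, 0, 0, 5, 0, 1.2, 0, 0, 0]
  grip: -1

```text
time: 11.85
position: [0.6268, -0.0334, 0.0174]
tool_rot: [0.703, 0.699, 0.093, -0.092]
ft_force: [-0.0, -0.2, 0.5]
grip_width: 0.087
```

Run:
```python
from h import *
go([.6255,-.033,.0170],90,15); pic("scene","s7",(230,400,100,240),4.5); pic("top","t7",(285,405,140,235),6)
```

```text
shift cm [ 0.03 -0.13  0.05] turn [ 0.1  -0.05 -0.36] | t 11.85 pos [ 0.6268 -0.0334  0.0174] F [-0.  -0.2  0.5] w 0.087
```

View pics/s7.png

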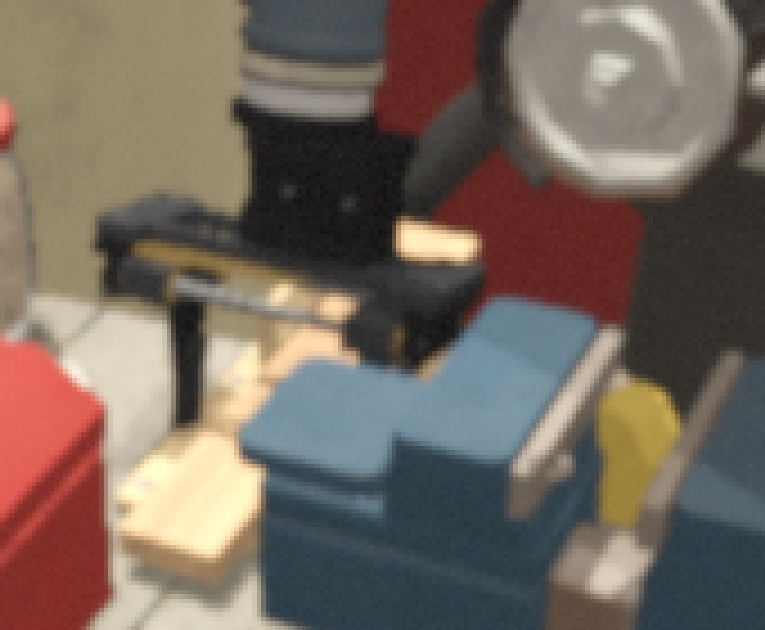

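View pics/t7.png

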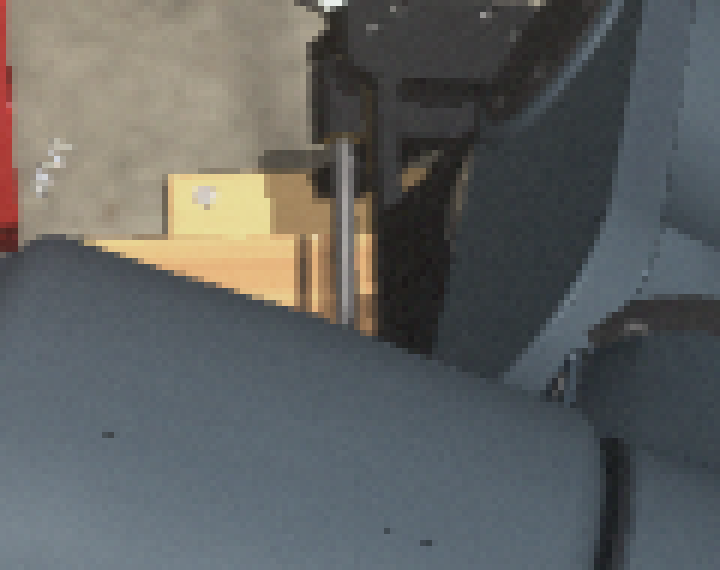

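>>> drive_tool:
  targets: [0, -0.05, 0, 0, 0, 0, 0, -0.05, 0, 0, 0, 0, 0, -0.05, 0, 0, 0, 0, 0, -0.05, 0, 0, 0, 0, 0, -0.05, 0, 0, 0, 0, 0, -0.05, 0, 0, 0, 0]
  grip: 1
  squeeze: 25

```text
time: 12.45
position: [0.6263, -0.0342, 0.0174]
tool_rot: [0.704, 0.698, 0.093, -0.092]
ft_force: [0.2, -0.1, -0.3]
grip_width: 0.055
```

>>> drive_tool:
  targets: [-0.2, 0, -0.05, 0, 0, 0, -0.6, 0, -0.15, 0, 0, 0, -1.2, 0, -0.3, 0, 0, 0, -1.8, 0, -0.5, 0, 0, 0, -2.4, 0, -0.65, 0, 0, 0, -3, 0, -0.8, 0, 0, 0, -3.6, 0, -0.95, 0, 0, 0, -4.2, 0, -1.15, 0, 0, 0, -4.6, 0, -1.25, 0, 0, 0, -4.9, 0, -1.3, 0, 0, 0, -4.9, 0, -1.3, 0, 0, 0, -4.9, 0, -1.3, 0, 0, 0]

```text
time: 13.45
position: [0.626, -0.0857, 0.0174]
tool_rot: [0.704, 0.698, 0.093, -0.092]
ft_force: [-1.0, -0.4, 2.5]
grip_width: 0.0537
```

Run:
```python
from h import *
go([.6262,-.084,.0175],90,15); pic("top","t8",(285,405,140,235),6); print(robot.get_obs()["moment"].round(2))
```

```text
shift cm [0.16 0.02 0.03] turn [ 0.13  0.01 -0.45] | t 13.45 pos [ 0.626  -0.0857  0.0174] F [-1.  -0.4  2.5] w 0.0537
[-0.26  0.21 -0.07]
```

View pics/t8.png

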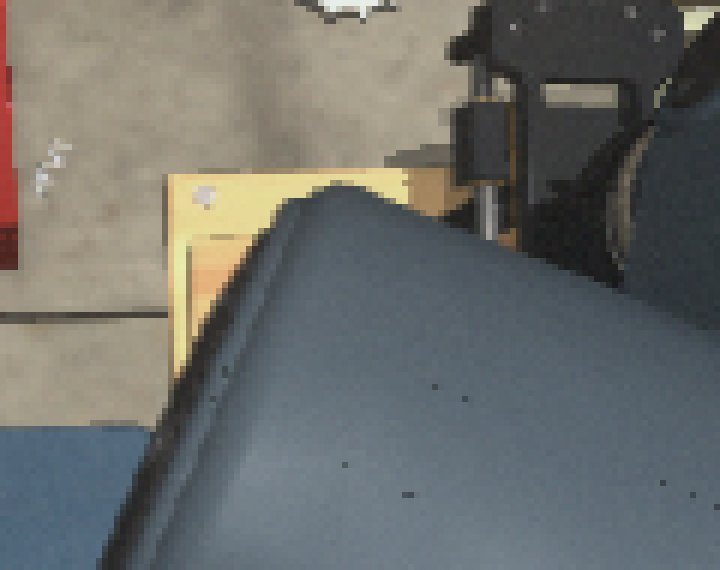

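Run:
```python
from h import *
np.set_printoptions(precision=4,suppress=True,linewidth=160)
p=np.load("t8.npz")["p"].astype(float)
f=p[183:194,305:326].mean(0); print(f.mean(1).round(0),(f[:,0]-f[:,2]).round(0))
print(ray("top",[(315.8,188)],.03), ray("top",[(312.5,188)],.012))
q=np.load("top0.npz")["p"].astype(float)
for v in((182,184),(186,188),(190,194),(196,200)): print(v,q[v[0]:v[1],386:412].mean((0,2)).round(0))
print(q[180:200,308:320].mean((0)).round(0)[:,[0,2]].T)
```

```text
[143. 145. 142. 144. 145. 146. 146. 142. 167. 203. 207. 128. 176. 182. 170. 148. 127. 109.  91.  78.  73.] [26. 25. 24. 25. 25. 26. 26. 27. 79. 71. 69. 56. 94. 95. 88. 74. 60. 47. 34. 17.  1.]
[[0.6302 0.0258 0.03  ]] [[0.6331 0.0329 0.012 ]]
(182, 184) [194. 193. 193. 192. 193. 192. 134. 174. 193. 192. 192. 192. 192. 192. 192. 192. 192. 190. 186. 100.  98.  94.  94.  94.  93.  94.]
(186, 188) [188. 188. 187. 188. 186. 186. 160. 158. 186. 187. 186. 185. 186. 184. 180. 181. 181. 181. 181.  94.  96. 101.  96.  97.  99.  93.]
(190, 194) [186. 186. 184. 185. 185. 185. 185. 126. 183. 185. 185. 186. 185. 185. 186. 185. 185. 186. 186. 107.  98.  98. 100.  99.  98.  97.]
(196, 200) [188. 188. 188. 189. 188. 188. 189. 126. 186. 188. 187. 187. 189. 189. 188. 187. 187. 187. 186. 170.  89.  91.  92.  93.  94.  93.]
[[145. 146. 145. 145. 140. 176. 213. 217. 217. 217. 217. 217.]
 [120. 120. 120. 119. 114. 109. 141. 146. 145. 145. 145. 145.]]
```

Run:
```python
from h import *
np.set_printoptions(precision=4,suppress=True,linewidth=160)
print("slot", ray("top",[(392.25,182.5),(392.5,186.5),(393,191.5),(393,197.5)],.012)[:,1])
print("outer", ray("top",[(404.5,182.5),(404.6,191.5),(405.3,197.5)],.012)[:,1], "inner",ray("top",[(313,190)],.012)[:,1])
print("short end",ray("top",[(316.55,188)],.03)[:,1])
q=np.load("top0.npz")["p"].astype(float)
# slots in cheek tops
for v in(168,170,203,205,207): print(v,q[v,388:404].mean(1).round(0))
```

```text
slot [-0.1576 -0.1578 -0.1585 -0.1578]
outer [-0.1867 -0.1859 -0.1869] inner [0.0318]
short end [0.024]
168 [181. 181. 182. 182. 182. 183. 185. 157. 182. 179. 171. 172. 170. 173. 171. 171.]
170 [175. 175. 178. 173. 176. 178. 137.  80. 120. 177. 178. 175. 177. 176. 175. 174.]
203 [120. 121. 124. 124. 125. 125. 122. 111.  73.  72. 122. 138. 140. 140. 142. 142.]
205 [172. 172. 171. 171. 171. 172. 172. 173.  79.  65. 167. 168. 169. 167. 168. 166.]
207 [164. 163. 163. 165. 164. 166. 167. 165.  74.  68. 164. 168. 168. 169. 169. 166.]
```

>>> drive_tool:
  targets: [0, 0, 0, 0, 0, 0, 0, 0, 0, 0, 0, 0, 0, 0, 0, 0, 0, 0, 0, 0, 0, 0, 0, 0, 0.4, 0, 0.1, 0, 0, 0, 1, 0, 0.25, 0, 0, 0, 1.6, 0, 0.4, 0, 0, 0, 2.1, 0, 0.55, 0, 0, 0, 2.4, 0, 0.65, 0, 0, 0, 2.4, 0, 0.65, 0, 0, 0, 2.4, 0, 0.65, 0, 0, 0]
  grip: -1

```text
time: 14.42
position: [0.6261, -0.0594, 0.0171]
tool_rot: [0.703, 0.699, 0.093, -0.092]
ft_force: [-1.0, -0.5, -0.8]
grip_width: 0.0871
```

>>> drive_tool:
  targets: [0, 0, 0, 0, 0, 0, 0, 0, 0, 0, 0, 0, 0, 0, 0, 0, 0, 0, 0, 0, 0, 0, 0, 0, 0, 0, 0, 0, 0, 0, 0, 0, 0, 0, 0, 0]
  grip: 1

```text
time: 14.92
position: [0.6261, -0.0601, 0.0172]
tool_rot: [0.704, 0.698, 0.093, -0.092]
ft_force: [0.5, 0.5, 1.1]
grip_width: 0.0551
```

>>> drive_tool:
  targets: [-0.2, 0, -0.05, 0, 0, 0, -0.6, 0, -0.15, 0, 0, 0, -1.1, 0, -0.3, 0, 0, 0, -1.6, 0, -0.4, 0, 0, 0, -2, 0, -0.55, 0, 0, 0, -2.3, 0, -0.6, 0, 0, 0, -2.4, 0, -0.65, 0, 0, 0, -2.4, 0, -0.65, 0, 0, 0, -2.4, 0, -0.65, 0, 0, 0]

```text
time: 15.67
position: [0.6259, -0.0857, 0.0172]
tool_rot: [0.704, 0.698, 0.093, -0.092]
ft_force: [-0.5, -1.2, 1.1]
grip_width: 0.0536
```

Run:
```python
from h import *
go([.6262,-.084,.0175],90,15); pic("top","t9",(285,405,140,235),6); print(robot.get_obs()["moment"].round(2))
```

```text
shift cm [0.17 0.03 0.01] turn [ 0.13  0.02 -0.44] | t 15.67 pos [ 0.6259 -0.0857  0.0172] F [-0.5 -1.2  1.1] w 0.0536
[-0.29  0.11 -0.09]
```

View pics/t9.png

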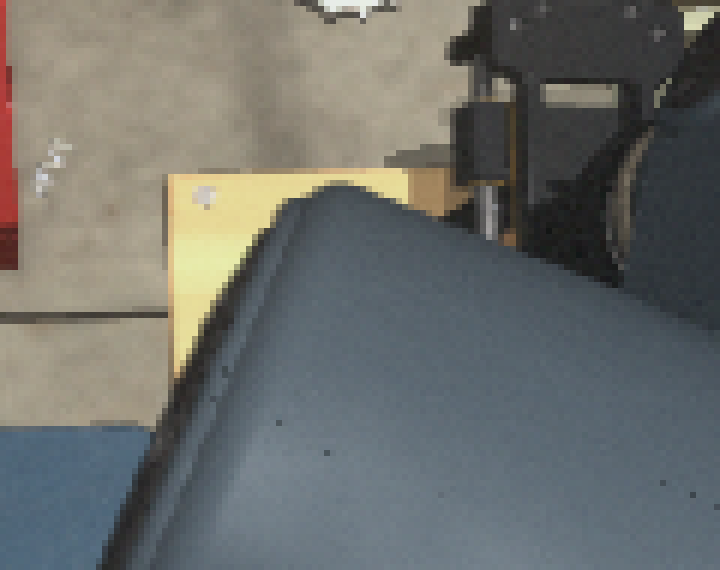

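>>> drive_tool:
  targets: [0, 0, 0, 0, 0, 0, 0, 0, 0, 0, 0, 0, 0, 0, 0, 0, 0, 0, 0, 0, 0, 0, 0, 0, 0.6, 0, 0.15, 0, 0, 0, 1.6, 0, 0.4, 0, 0, 0, 2.6, 0, 0.7, 0, 0, 0, 3.6, 0, 0.95, 0, 0, 0, 4.6, 0, 1.2, 0, 0, 0, 5.4, 0, 1.45, 0, 0, 0, 5.85, 0, 1.55, 0, 0, 0, 5.85, 0, 1.55, 0, 0, 0]
  grip: -1

```text
time: 16.72
position: [0.626, -0.0225, 0.0175]
tool_rot: [0.703, 0.699, 0.093, -0.093]
ft_force: [-0.0, 0.5, -0.3]
grip_width: 0.0871
```

Run:
```python
from h import *
pic("scene","s10",(230,400,100,240),4.5); pic("top","t10",(285,405,140,235),6);go([.6262,-.025,.0175],90,15)
```

```text
shift cm [-0.09 -0.03 -0.03] turn [ 0.12 -0.04 -0.39] | t 16.82 pos [ 0.6265 -0.0241  0.0175] F [-0.1 -0.  -0.4] w 0.087
```

View pics/s10.png

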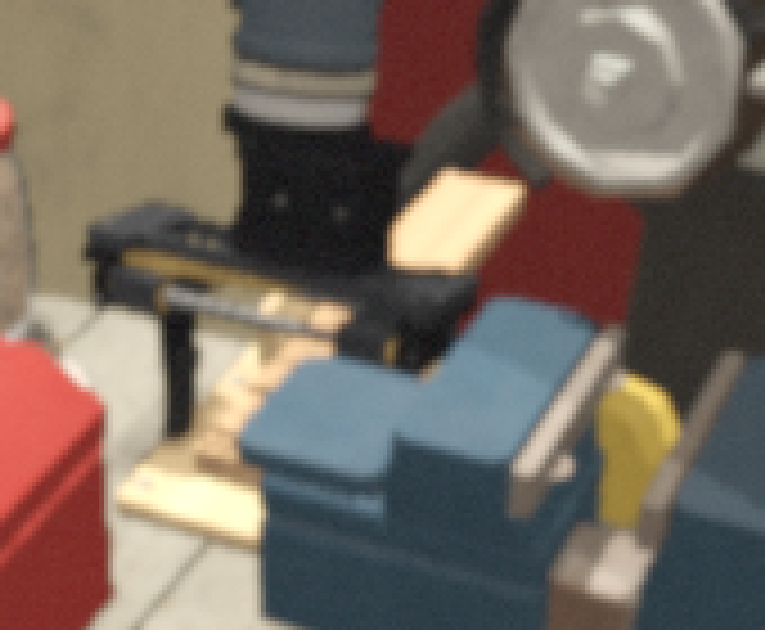

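View pics/t10.png

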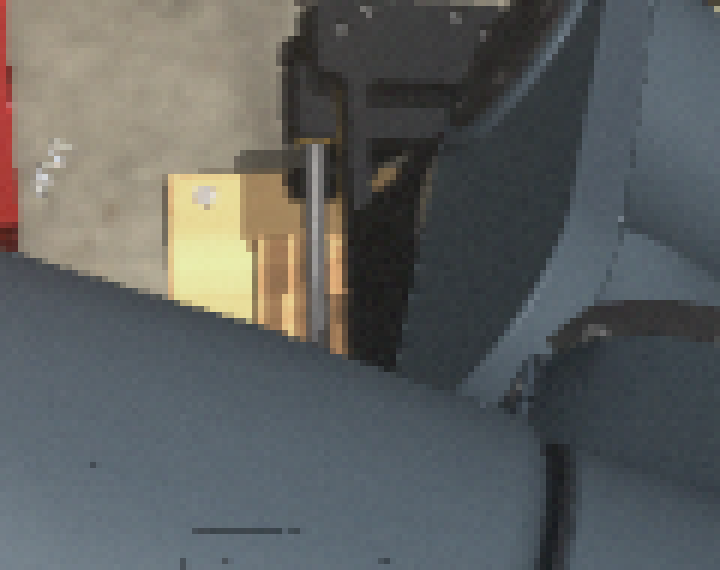

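Run:
```python
from h import *
np.set_printoptions(precision=4,suppress=True,linewidth=160)
p=np.load("t10.npz")["p"].astype(float)
for v in((181,184),(184,188),(188,191)):
    f=p[v[0]:v[1],318:336].mean(0); print(v,f.mean(1).round(0),(f[:,0]-f[:,2]).round(0))
for u in(326.5,327,327.5,328,328.5): print(u,ray("top",[(u,186)],.03)[:,1])
o=robot.get_obs(); print(o["position"])
```

```text
(181, 184) [213. 212. 213. 213. 213. 213. 213. 213. 195. 121. 183. 137. 122. 122. 122. 182. 135. 102.] [62. 63. 62. 63. 62. 63. 62. 63. 65. 54. 90. 78. 72. 71. 71. 94. 77. 54.]
(184, 188) [212. 211. 212. 212. 211. 212. 212. 211. 210. 120. 174. 129. 114. 113. 113. 174. 126.  99.] [ 65.  65.  64.  64.  65.  64.  64.  64.  66.  50.  99.  74.  64.  65.  65. 101.  74.  53.]
(188, 191) [204. 204. 204. 206. 205. 205. 204. 204. 204. 118. 180. 137. 120. 121. 162. 189. 135. 122.] [75. 76. 75. 74. 73. 75. 76. 76. 76. 53. 93. 76. 71. 70. 84. 92. 77. 69.]
326.5 [0.0005]
327 [-0.0007]
327.5 [-0.0019]
328 [-0.003]
328.5 [-0.0042]
[ 0.6265 -0.0241  0.0175]
```

>>> drive_tool:
  targets: [0, 0, 0, 0, 0, 0, 0, 0, 0, 0, 0, 0, 0, 0, 0, 0, 0, 0, 0, 0, 0, 0, 0, 0, 0, 0, 0, 0, 0, 0, 0, 0, 0, 0, 0, 0, 0, 0, 0, 0, 0, 0]
  grip: 1
  squeeze: 40

```text
time: 17.4
position: [0.6263, -0.0244, 0.0174]
tool_rot: [0.704, 0.698, 0.093, -0.092]
ft_force: [0.0, -0.9, 0.2]
grip_width: 0.0531
```

>>> drive_tool:
  targets: [-0.2, 0, -0.05, 0, 0, 0, -0.5, 0, -0.13, 0, 0, 0, -0.9, 0, -0.24, 0, 0, 0, -1.2, 0, -0.32, 0, 0, 0, -1.45, 0, -0.39, 0, 0, 0, -1.45, 0, -0.39, 0, 0, 0, -1.45, 0, -0.39, 0, 0, 0, -1.45, 0, -0.39, 0, 0, 0]

```text
time: 18.07
position: [0.6263, -0.0401, 0.0174]
tool_rot: [0.704, 0.698, 0.093, -0.092]
ft_force: [-0.5, -1.6, 0.4]
grip_width: 0.0534
```

Run:
```python
from h import *
np.set_printoptions(precision=4,suppress=True,linewidth=160)
pic("top","t11",(285,405,140,235),6)
p=np.load("t11.npz")["p"].astype(float)
for v in((181,184),(184,188)):
    f=p[v[0]:v[1],322:346].mean(0); print(v,f.mean(1).round(0))
go([.6262,-.025,.0175],90,15); print(robot.get_obs()["moment"].round(2))
```

```text
(181, 184) [212. 212. 211. 211. 212. 212. 212. 211. 212. 211. 159. 129. 101. 118. 122. 122. 121. 120. 121. 118. 118.  79.  90. 164.]
(184, 188) [132. 132. 150. 165. 166. 181. 199. 200. 207. 209. 169. 131. 103. 156. 123. 111. 113. 111. 157. 122. 110.  76.  87. 159.]
shift cm [ 1.46 -0.02  0.38] turn [ 0.13  0.01 -0.44] | t 18.12 pos [ 0.6263 -0.0401  0.0174] F [-1.8 -1.7 -0.2] w 0.0537
[-0.4   0.06 -0.08]
```

View pics/t11.png

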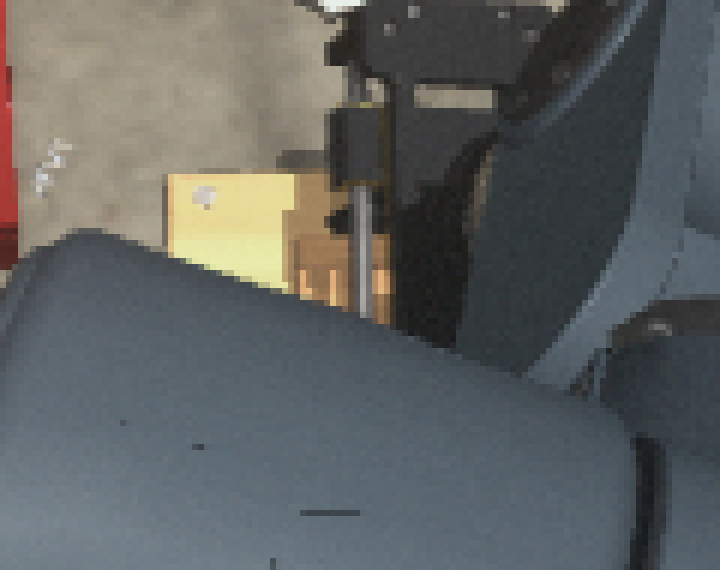

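>>> drive_tool:
  targets: [-0.2, 0, -0.05, 0, 0, 0, -0.6, 0, -0.16, 0, 0, 0, -1.1, 0, -0.3, 0, 0, 0, -1.6, 0, -0.43, 0, 0, 0, -2.1, 0, -0.57, 0, 0, 0, -2.6, 0, -0.7, 0, 0, 0, -3.1, 0, -0.84, 0, 0, 0, -3.5, 0, -0.94, 0, 0, 0, -3.8, 0, -1.02, 0, 0, 0, -3.86, 0, -1.04, 0, 0, 0, -3.86, 0, -1.04, 0, 0, 0, -3.86, 0, -1.04, 0, 0, 0]

```text
time: 19.12
position: [0.626, -0.0799, 0.0174]
tool_rot: [0.704, 0.698, 0.093, -0.092]
ft_force: [-0.3, 0.1, 1.8]
grip_width: 0.0536
```

Run:
```python
from h import *
np.set_printoptions(precision=4,suppress=True,linewidth=160)
pic("scene","s12",(270,370,130,230),6);pic("top","t12",(285,425,130,235),5)
go([.6262,-.085,.0175],90,15); print(robot.get_obs()["moment"].round(2))
```

```text
shift cm [-0.49  0.03 -0.14] turn [ 0.13  0.01 -0.43] | t 19.22 pos [ 0.626  -0.0799  0.0174] F [-1.2 -0.3  1. ] w 0.0539
[-0.13  0.08 -0.06]
```

View pics/s12.png

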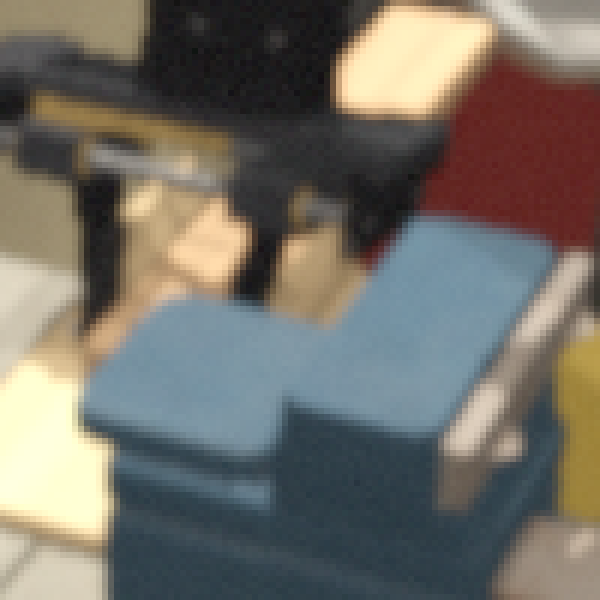

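View pics/t12.png

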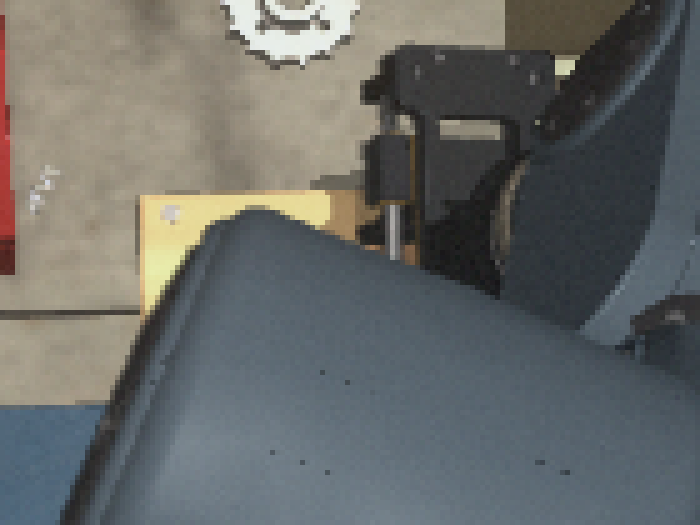

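Run:
```python
from h import *
np.set_printoptions(precision=1,suppress=True,linewidth=160)
f=lambda W:((proj("scene",W)-[270,130]+.5)*6)
print("line exp (y=-.1527)",f([[.599,-.1527,.03],[.625,-.1527,.03],[.651,-.1527,.03]]))
print("slot far cheek inner bottom/top, near", f([[.654,-.1577,.03],[.6615,-.1577,.048],[.674,-.1577,.048],[.596,-.1577,.03],[.5885,-.1577,.048],[.576,-.1577,.048]]))
print("cheek inner end", f([[.6615,-.1127,.048],[.5885,-.1127,.048]]))
print("short end",f([[.599,-.0577,.03],[.651,-.0577,.03]]))
p=np.load("s12.npz")["p"]; q=cv2.resize(p[145:185,285:335,::-1],None,fx=14,fy=14,interpolation=cv2.INTER_CUBIC); cv2.imwrite("pics/s12z.png",cv2.convertScaleAbs(q,alpha=1.3))
f=lambda W:((proj("scene",W)-[285,145]+.5)*14); print("in zoom: line",f([[.599,-.1527,.03],[.651,-.1527,.03]]),"slot",f([[.654,-.1577,.03],[.6615,-.1577,.048],[.596,-.1577,.03],[.5885,-.1577,.048]]))
```

```text
line exp (y=-.1527) [[293.3 263.1]
 [237.2 249.6]
 [182.1 236.4]]
slot far cheek inner bottom/top, near [[180.6 229.6]
 [165.2 189.6]
 [139.  183.5]
 [304.4 259.1]
 [322.6 226.2]
 [350.4 232.6]]
cheek inner end [[119.6 237.9]
 [280.9 276.9]]
short end [[201.  375.5]
 [ 83.9 344.9]]
in zoom: line [[474.4 403.8]
 [214.8 341.6]] slot [[211.4 325.7]
 [175.5 232.3]
 [500.2 394.6]
 [542.8 317.7]]
```

View pics/s12z.png

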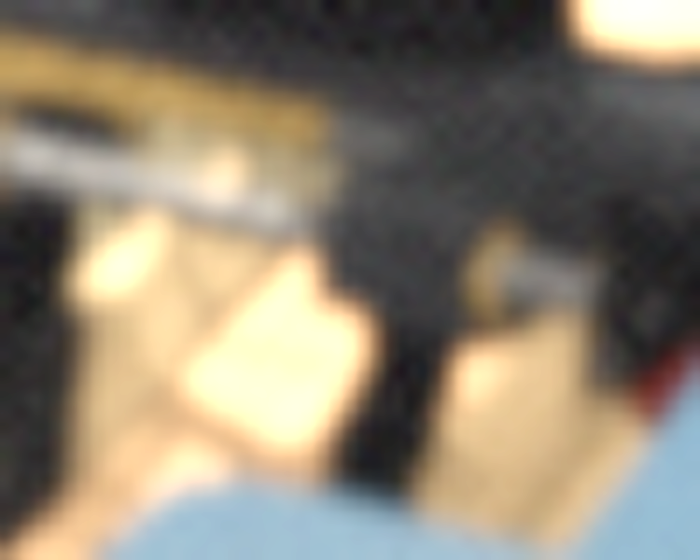

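Run:
```python
from h import *
p=np.load("s12.npz")["p"].astype(int)
print("lum rows 160..182, cols 296..314")
for v in range(160,182): print(v,p[v,296:314].mean(1).round(0).astype(int))
```

```text
lum rows 160..182, cols 296..314
160 [160 140 129 133 137 135 136 143 147 134 116  96  75  62  56  57  55  55]
161 [176 153 139 135 133 127 127 128 127 121 115  93  71  61  51  55  54  49]
162 [179 157 151 154 148 144 142 135 124 124 128 103  72  54  54  50  51  46]
163 [173 155 154 160 160 159 155 146 142 159 162 131  83  56  55  53  51  48]
164 [165 156 152 159 163 164 157 153 165 187 187 150  92  59  51  50  51  51]
165 [163 159 153 154 160 159 158 169 189 203 196 160 105  73  63  51  50  48]
166 [165 165 157 150 150 156 171 191 206 209 199 173 141 115  89  67  54  44]
167 [167 167 160 148 150 168 191 206 211 209 205 194 179 166 136  90  54  46]
168 [168 167 160 153 162 186 202 208 209 208 209 207 204 195 167 114  58  38]
169 [167 166 162 168 180 196 199 201 201 205 206 208 210 206 179 121  58  33]
170 [165 163 172 189 200 202 201 199 200 200 200 202 206 203 173 116  55  31]
171 [158 164 185 204 211 211 208 206 207 203 201 203 205 193 156  96  47  23]
172 [145 157 185 205 211 213 212 211 210 210 211 211 202 179 129  74  36  30]
173 [139 148 168 188 202 207 210 211 212 215 216 213 194 156 100  55  33  32]
174 [140 143 150 165 181 191 200 207 213 216 215 205 175 124  76  42  33  32]
175 [146 146 149 150 156 165 180 194 206 211 206 188 148  92  48  31  27  26]
176 [155 160 166 161 152 148 155 172 186 192 185 161 117  66  38  27  24  26]
177 [165 179 186 180 168 153 144 151 159 160 156 134  96  52  33  25  26  30]
178 [177 188 191 187 178 159 144 144 145 144 141 124  88  53  31  26  28  35]
179 [182 185 178 174 170 157 146 146 146 145 141 124  98  71  54  44  40  43]
180 [174 168 159 156 154 149 145 145 147 147 142 133 119 105  91  81  70  71]
181 [160 152 149 146 146 145 144 145 145 147 144 142 137 130 124 118 109 105]
```

Run:
```python
from h import *
p=np.load("scene0.npz")["p"].astype(int)
print("pred kerf", proj("scene",[[.65,-.1577,.012],[.60,-.1577,.012]]).round(1))
print("rows 164..184, cols 299..318")
for v in range(164,184): print(v,p[v,299:319].mean(1).round(0).astype(int))
print("y per px:", proj("scene",[[.63,-.1577,.03],[.63,-.1527,.03]]), proj("scene",[[.63,-.1577,.012],[.63,-.1527,.012]]))
```

```text
pred kerf [[300.9 174. ]
 [318.5 178.3]]
rows 164..184, cols 299..318
164 [166 173 172 161 141 122 115 112  95  68  48  44  43  39  45  45  46  42
  43  40]
165 [161 165 161 143 128 119 117 111  89  62  51  43  45  44  45  37  47  46
  41  43]
166 [156 152 143 128 119 121 117 109  87  59  47  45  44  43  42  42  45  49
  40  43]
167 [151 137 127 119 121 124 126 114  88  56  48  46  41  44  39  44  45  46
  39  36]
168 [146 127 120 119 131 146 155 144 115  85  70  62  55  48  45  48  45  40
  39  41]
169 [136 122 121 133 156 187 201 194 173 152 139 123 108  90  71  65  59  50
  46  44]
170 [127 124 131 151 188 219 233 229 219 211 202 188 174 156 140 124 109  87
  77  72]
171 [124 130 148 178 211 234 240 240 239 236 232 225 217 210 201 189 175 157
 144 148]
172 [130 145 172 202 227 239 241 242 241 240 239 236 235 234 231 227 220 210
 208 206]
173 [145 172 198 219 234 239 240 241 241 240 240 239 239 239 238 237 236 235
 235 232]
174 [176 205 223 231 233 235 238 239 239 238 238 239 239 239 239 239 239 239
 238 235]
175 [203 231 237 237 234 233 236 237 235 233 233 234 236 236 237 237 239 236
 233 230]
176 [223 239 241 240 240 239 239 236 233 231 231 231 231 231 233 234 231 226
 218 220]
177 [230 239 240 240 240 240 240 238 237 236 235 233 231 231 231 228 216 196
 184 195]
178 [222 229 230 230 235 236 237 237 237 239 238 237 236 236 234 224 195 162
 148 159]
179 [197 199 196 201 210 218 222 225 231 234 236 236 238 238 234 217 178 142
 134 136]
180 [164 162 161 164 173 182 187 195 206 216 220 224 231 233 228 203 165 137
 132 133]
181 [146 145 144 144 146 150 156 160 170 181 188 195 206 213 207 184 153 139
 136 139]
182 [142 143 140 140 142 142 143 146 147 151 154 161 169 178 175 161 146 143
 142 143]
183 [142 141 140 140 140 143 142 142 142 142 143 145 147 150 150 145 145 145
 144 142]
y per px: [[308.03859036 169.77634797]
 [307.25411116 170.67688499]] [[307.88773398 175.74089113]
 [307.11071582 176.6522059 ]]
```

A faint dip at rows ≈169.5–170.5, columns 302–307 in the scene view is the pencil line. It agrees with odometry to under 1 mm and leaves about 5.3 mm to go.

>>> drive_tool:
  targets: [-0.1, 0, -0.03, 0, 0, 0, -0.25, 0, -0.07, 0, 0, 0, -0.4, 0, -0.11, 0, 0, 0, -0.51, 0, -0.14, 0, 0, 0, -0.51, 0, -0.14, 0, 0, 0, -0.51, 0, -0.14, 0, 0, 0, -0.51, 0, -0.14, 0, 0, 0]

```text
time: 19.8
position: [0.6259, -0.0844, 0.0175]
tool_rot: [0.704, 0.698, 0.093, -0.092]
ft_force: [-0.8, 2.6, 2.6]
grip_width: 0.0533
```

Run:
```python
from h import *
ps=[]
for i in range(3): ps.append(pic("scene",f"s13{i}",(230,400,100,240),4.5).astype(float))
p=np.mean(ps,0)
go([.6262,-.085,.0175],90,15); print(robot.get_obs()["moment"].round(2))
print("rows 164..175, cols 300..311")
for v in range(164,176): print(v,p[v,300:312].mean(1).round(0).astype(int))
pr=lambda y:proj("scene",[[.651,y,.03],[.599,y,.03]]).round(2).tolist()
print(pr(-.1577),pr(-.1557),pr(-.1527))
# flatness: outer part of board heights
X,uv,h=cloud("scene","s130")
k=(h[:,1]>50)&(h[:,0]<25)&(h[:,2]>140)&(abs(X[:,0]-.625)<.022)
for y in np.arange(-.40,-.1,.02):
    j=k&(abs(X[:,1]-y)<.01)&(abs(X[:,2]-.03)<.04)
    if j.sum()>5: print(round(y,2),j.sum(),np.median(X[j,2]).round(4))
```

```text
shift cm [-0.06  0.04 -0.02] turn [ 0.11 -0.07 -0.43] | t 19.95 pos [ 0.6258 -0.0844  0.0175] F [-0.1  3.8  2.5] w 0.0533
[ 0.49 -0.15 -0.02]
rows 164..175, cols 300..311
164 [165 164 158 154 167 191 204 196 154  98  72  60]
165 [159 159 157 170 190 206 210 199 168 133 114  90]
166 [150 155 170 191 205 210 210 204 189 178 165 137]
167 [149 165 187 203 209 210 209 208 206 203 195 165]
168 [165 181 195 202 204 205 205 206 209 211 204 172]
169 [189 198 201 202 199 199 198 199 206 210 201 164]
170 [206 211 210 207 202 200 199 201 206 204 186 142]
171 [210 213 213 211 208 208 209 211 210 197 166 114]
172 [198 207 211 210 211 212 215 215 210 187 144  88]
173 [176 195 204 205 208 213 216 215 202 168 115  64]
174 [158 177 185 188 195 206 211 206 185 142  85  43]
175 [157 162 160 161 171 186 192 184 159 111  63  34]
[[300.65, 168.01], [319.14, 172.42]] [[300.33, 168.37], [318.84, 172.79]] [[299.85, 168.9], [318.39, 173.34]]
-0.4 35 0.0284
-0.38 46 0.0283
-0.36 42 0.0287
-0.34 44 0.0291
-0.32 45 0.0288
-0.3 15 0.0283
-0.18 16 0.0289
-0.16 34 0.0289
-0.14 43 0.0294
-0.12 48 0.0292
-0.1 17 0.0296
```

View pics/s130.png

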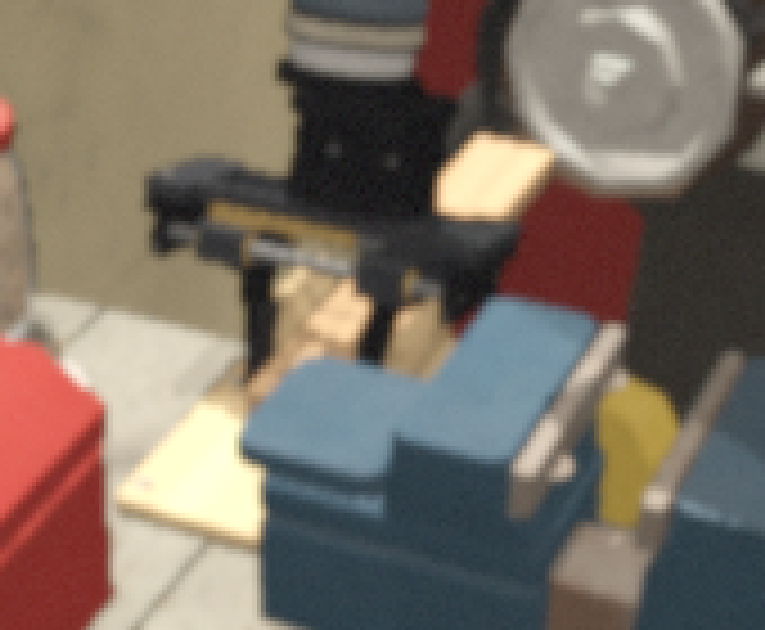

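Run:
```python
from h import *
X=np.load("cloud.npy")
k=(X[:,0]>.55)&(X[:,0]<.70)&(X[:,1]<-.30)&(X[:,1]>-.5)&(X[:,2]>-.05)&(X[:,2]<.08)
print(k.sum()); w=X[k]
if len(w):
    i=np.argsort(-w[:,1])[:15]; print(w[i].round(3))
k=(X[:,0]>.55)&(X[:,0]<.70)&(X[:,1]<-.22)&(X[:,1]>-.5)&(X[:,2]>-.3); w=X[k]; print("highest y", w[np.argsort(-w[:,1])[:5]].round(3))
Y,uv,h=cloud("scene","s130")
k=(h[:,1]>50)&(h[:,0]<25)&(h[:,2]>140)&(abs(Y[:,0]-.625)<.03)&(Y[:,1]<-.25)&(abs(Y[:,2]-.03)<.02); print("board outer end y",np.percentile(Y[k,1],[0,1,5]).round(4))
k=(Y[:,0]>.58)&(Y[:,0]<.67)&(Y[:,1]<-.405)&(Y[:,1]>-.5)&(abs(Y[:,2]-.03)<.1); print(Y[k][:10].round(3),k.sum())
o=robot.get_obs(); print(o["ft_force"],o["moment"],o["position"])
```

```text
2512
[[ 0.576 -0.449  0.063]
 [ 0.588 -0.449  0.054]
 [ 0.58  -0.45   0.068]
 [ 0.577 -0.45   0.066]
 [ 0.588 -0.45   0.051]
 [ 0.578 -0.45   0.049]
 [ 0.575 -0.45   0.068]
 [ 0.58  -0.45   0.062]
 [ 0.583 -0.451  0.058]
 [ 0.579 -0.451  0.071]
 [ 0.577 -0.451  0.059]
 [ 0.588 -0.452  0.054]
 [ 0.583 -0.452  0.053]
 [ 0.582 -0.452  0.051]
 [ 0.581 -0.452  0.052]]
highest y [[ 0.552 -0.443  0.281]
 [ 0.553 -0.445  0.285]
 [ 0.554 -0.447  0.29 ]
 [ 0.553 -0.447  0.282]
 [ 0.554 -0.447  0.287]]
board outer end y [-0.4115 -0.4102 -0.4047]
[[ 0.659 -0.487  0.129]
 [ 0.662 -0.489  0.125]
 [ 0.657 -0.484  0.128]
 [ 0.653 -0.492  0.126]
 [ 0.653 -0.499  0.123]
 [ 0.66  -0.483  0.125]
 [ 0.656 -0.482  0.126]
 [ 0.655 -0.488  0.123]
 [ 0.655 -0.498  0.12 ]
 [ 0.631 -0.49   0.127]] 998
[-0.14313799  3.81474576  2.50307361] [ 0.48809559 -0.15411792 -0.0178911 ] [ 0.62583942 -0.08439916  0.01747107]
```

>>> drive_tool:
  targets: [-0.07, 0, -0.02, 0, 0, 0, -0.15, 0, -0.04, 0, 0, 0, -0.15, 0, -0.04, 0, 0, 0, -0.15, 0, -0.04, 0, 0, 0]

```text
time: 20.28
position: [0.6259, -0.0862, 0.0175]
tool_rot: [0.704, 0.698, 0.093, -0.092]
ft_force: [0.4, 2.7, 2.2]
grip_width: 0.0533
```

```bash
cat > chk.py <<'E'
from h import *
import sys
ps=[]
for i in range(4): ps.append(pic("scene",f"{sys.argv[1]}{i}",(230,400,100,240),4.5).astype(float))
p=np.mean(ps,0).mean(2)
go([.6262,-.085,.0175],90,15); print(robot.get_obs()["moment"].round(2))
off=[]
for u in range(303,308):
    c=p[166:173,u]; base=np.interp(np.arange(7),[0,6],[c[:2].max(),c[-1]])
    e=proj("scene",[[.651,-.1577,.03],[.599,-.1577,.03]]); pv=np.interp(u,e[:,0],e[:,1])
    i=1+np.argmin(c[1:6]); a,b,d=c[i-1:i+2]; s=i+.5*(a-d)/(a-2*b+d)+166; off.append(s-pv)
off=np.array(off); print("px offset of line from predicted slot row",off.round(2),"-> y", (-.1577+off*.005/.9/ (1)).round(4), "mean", (-.1577+np.median(off)*.005/1.1).round(4))
Y,uv,h=cloud("scene",f"{sys.argv[1]}0")
k=(h[:,1]>50)&(h[:,0]<25)&(h[:,2]>140)&(abs(Y[:,0]-.625)<.03)&(Y[:,1]<-.25)&(abs(Y[:,2]-.03)<.02); print("outer end",np.percentile(Y[k,1],[0,1,5]).round(4), np.median(Y[k,2]))
E
python3 chk.py s14
```

```text
shift cm [0.12 0.03 0.03] turn [ 0.11 -0.05 -0.44] | t 20.48 pos [ 0.6258 -0.0862  0.0175] F [-0.4  3.   2.7] w 0.0539
[ 0.48 -0.08 -0.  ]
px offset of line from predicted slot row [-0.65 -0.2  -0.31 -0.37 -0.4 ] -> y [-0.1613 -0.1588 -0.1594 -0.1598 -0.1599] mean -0.1594
outer end [-0.4122 -0.4099 -0.4059] 0.02871562650406346
```

Run:
```python
from h import *
np.set_printoptions(precision=2,suppress=True,linewidth=160)
def dip(p,u,v0,v1,W):
    e=proj("scene",W); pv=np.interp(u,e[:,0],e[:,1]); c=p[v0:v1,u]; i=1+np.argmin(c[1:-1])
    # centroid of darkness against linear baseline over +-2
    lo,hi=max(i-2,0),min(i+2,len(c)-1); x=np.arange(lo,hi+1); base=np.interp(x,[lo,hi],[c[lo],c[hi]]); w=np.clip(base-c[x],0,None)
    return (w*x).sum()/w.sum()+v0-pv
p0=np.load("scene0.npz")["p"].astype(float).mean(2)
# use extra early pictures with guide visible
q=np.mean([np.load(f)["p"].astype(float).mean(2) for f in("scene0.npz","s1.npz","s3.npz","s4.npz")],0)
K=[[.65,-.1577,.012],[.60,-.1577,.012]]
print("kerf",np.array([dip(p0,u,173,180,K) for u in range(304,314)]), np.array([dip(q,u,173,180,K) for u in range(304,314)]))
L=[[.651,-.1577,.03],[.599,-.1577,.03]]
m=np.mean([np.load(f"s14{i}.npz")["p"].astype(float).mean(2) for i in range(4)],0)
m3=np.mean([np.load(f"s13{i}.npz")["p"].astype(float).mean(2) for i in range(3)],0)
print("line14",np.array([dip(m,u,166,173,L) for u in range(302,309)]),"line13",np.array([dip(m3,u,166,173,L) for u in range(302,309)]))
for v in range(165,174): print(v,m[v,300:311].round(0).astype(int))
```

```text
kerf [-0.1  -0.17  0.22  0.23  0.04 -0.16 -0.26 -0.28 -0.51 -0.23] [  nan   nan   nan   nan -0.11 -0.15 -0.24 -1.5    nan   nan]
line14 [  nan  0.13 -0.03 -0.17 -0.28 -0.32 -0.34] line13 [  nan  0.41  0.28  0.13 -0.04 -0.23   nan]
165 [159 158 156 170 190 206 210 201 179 155 136]
166 [151 153 167 190 205 210 210 205 197 189 179]
167 [149 160 181 199 207 207 207 208 207 206 202]
168 [167 182 191 197 199 200 202 205 208 210 206]
169 [192 203 203 200 198 198 198 201 202 205 200]
170 [206 213 211 208 206 204 203 203 204 201 190]
171 [205 212 212 212 211 210 211 212 211 201 175]
172 [189 202 207 209 210 212 215 216 211 190 152]
173 [165 181 191 200 205 208 212 211 201 168 118]<stdin>:7: RuntimeWarning: invalid value encountered in scalar divide
```

Run:
```python
from h import *
pic("top","t15")
print(proj("top",[[.6,-.4127,.03],[.65,-.4127,.03]]))
```

```text
[[504.61473247 196.41679374]
 [503.14387996 175.22459205]]
```

View pics/t15.png

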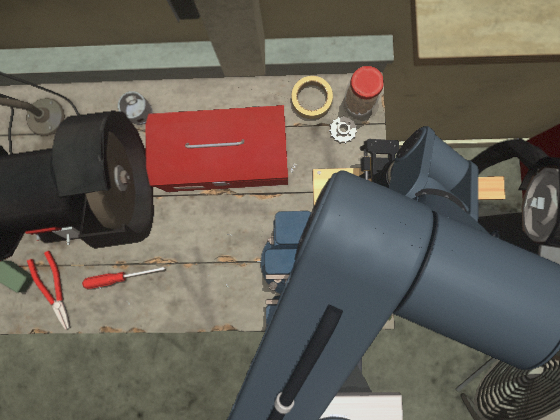

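The top view shows the board's outer end at about (504,187), clear of everything. It gives a direct check against the slot from the same camera.

Run:
```python
from h import *
np.set_printoptions(precision=4,suppress=True,linewidth=160)
p=np.load("t15.npz")["p"].astype(float)
for v in(180,183,186,189,192,195):
    r=p[v,496:510]; s=r[:,0]-r[:,2]; l=r.mean(1); hi=l[2:6].mean(); lo=l[11:13].mean()
    j=np.where(l<(hi+lo)/2)[0][0]; e=496+j-1+(l[j-1]-(hi+lo)/2)/(l[j-1]-l[j])
    print(v,l.round(0).astype(int),"edge",round(e,2),"y",ray("top",[(e,v)],.03)[0,1].round(4),"line",(ray("top",[(e,v)],.03)[0,1]+.255).round(4))
```

```text
180 [178 176 177 177 176 178 177 177 120  96  92  91  92  94] edge 503.74 y -0.4133 line -0.1583
183 [182 180 182 179 179 179 180 181 124 101  96  98  94  96] edge 503.76 y -0.4129 line -0.1579
186 [181 184 182 182 183 181 183 184 122  93  92  95  98 101] edge 503.72 y -0.4123 line -0.1573
189 [172 172 169 172 172 171 171 173 103  90  94  95  94  94] edge 503.58 y -0.4115 line -0.1565
192 [187 187 186 189 188 186 188 188 146 111  99  98  92  88] edge 504.15 y -0.4123 line -0.1573
195 [187 186 185 186 188 187 189 187 188 123  96  90  89  86] edge 504.76 y -0.4133 line -0.1583
```

Run:
```python
from h import *
go([.6262,-.0862,.0175],90,15)
Y,uv,h=cloud("scene","s140")
k=(h[:,1]>50)&(h[:,0]<25)&(h[:,2]>140)&(abs(Y[:,0]-.625)<.022)&(abs(Y[:,2]-.03)<.02)&(Y[:,1]<-.1)
print("slope deg",np.degrees(np.polyfit(Y[k,1],Y[k,2],1)[0]).round(2))
p=pic("scene","s16"); a=np.load("scene0.npz")["p"]
for nm,P in(("tape",[.5,-.12,.05]),("mug",[.38,-.1,.09])): 
    u,v=proj("scene",[P])[0].astype(int); print(nm,(u,v),np.abs(p[v-12:v+12,u-10:u+10].astype(int)-a[v-12:v+12,u-10:u+10]).mean().round(1))
print(robot.hand_in())
```

```text
shift cm [-0.    0.04 -0.  ] turn [ 0.11 -0.06 -0.44] | t 20.53 pos [ 0.6258 -0.0862  0.0175] F [0.2 2.8 2.5] w 0.0533
slope deg 0.12
tape (np.int64(351), np.int64(181)) 9.5
mug (np.int64(403), np.int64(183)) 44.3
the job is handed in; nothing more can be done
None
```

View pics/s16.png

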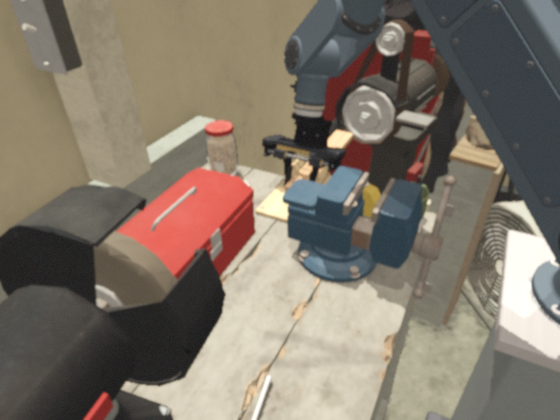

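The pencil line stands in the saw slot, and the gripper still holds the board by its short end. I handed the job in at 20.6 s.

I carried the board level to the guide and laid it flat between the cheeks with its line about 14 cm inside the slot. I then slid it outward in three strokes, letting go only while its middle was still over the guide. The last stroke, gripped about 72 mm inside the line, brought the line into the slot.

**Last checks**
- **Line position:** the top camera, measuring from the board's outer end, puts the line at y = −0.1576 m on average, with single readings between −0.1565 and −0.1583. The slot is at −0.1577. The scene camera agrees to about 0.3 mm.
- **Disagreement:** adding up the gripper's own movement put the line about 1.2 mm past the slot. I trusted the two camera readings and did not correct for it.
- **Level:** the board's top face slopes about 0.1°.
- **Hold:** the grip was on, with the fingers 53 mm apart. About 2.5 N up and 3 N inward remained on the wrist.
- **Other objects:** the sprocket looks unmoved. The tape and the mug lie mostly behind the arm and vice in the last pictures, so I could only see part of them. A picture comparison at the mug's spot showed a large difference, which I put down to lighting and shadow. That spot falls on the vice in the picture, so it neither confirms nor rules out that the mug moved. The arm never worked near the mug or the tape, passing over that side only at about 25 cm height.

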